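# Orange-tagged stencil frame from hook to reject nest

## Robot

A 6-joint arm with a two-finger parallel gripper is mounted at the origin on the work surface. World frame = base frame: x ahead of the robot, y to its left, z up, the work surface at z = 0. Lengths are in mm, angles in rad, forces in N, time in s.
With the tool pointing down it reaches from about 275 to 1000 mm from the base axis. Payload 8.4 kg.
Tool frame: the origin (TCP) lies between the finger pads; the fingertips stand 17 mm ahead of it and the grasp point (between the pads) lies 2 mm behind it; z points along the fingers, y is the line along which they close (so a half turn about z gives the same grasp; the last joint's range is limited). The gripper opens to 85 mm and grips with 20 to 120 N. Pads are 22 mm wide; open, the fingers measure 114 mm over their backs; the gripper's body (76 mm by 85 mm) begins 54 mm behind the grasp point. The pads swing forward as they close: fully open they stand 13 mm farther back than shut.
Start: joints at [1.207, 0.353, 1.633, -0, 1.155, -0.002], TCP at [221.223, 584.541, 248.281] pointing down, gripper open.
Joint ranges: [-2.63, 2.63], [-0.92, 2.1], [0.06, 2.66], [-1.3, 4.44], [0, 2.69], [-3.02, 3.02]. Speed limits (rad/s): [2.22, 2.22, 2.79, 3.14, 3.14, 3.14].

## Interface

Orientations are given as [roll, pitch, yaw] about the fixed x, y, z axes, in that order (R = Rz(yaw) Ry(pitch) Rx(roll)).
In Python, from rig import sense, grab_frame, sign_off gives the robot as it stands. The module is installed in compiled form; this text tells all that it offers.
- The arm moves only by the tool send_rows, never from a script. Its argument "moves" is a list that holds one entry, the list of rows, each a list of 7 numbers: the shift along the world's x, y, z in m, then the turn, a rotation vector about the world's x, y, z in rad, then the opening, from -1 (shut) to 1 (fully open). In form: [[[dx, dy, dz, rx, ry, rz, jaw], ...]]. A call has 1 to 10 rows; each row shifts and turns the commanded pose from where the row before left it; what a row does not reach is not made up. A row lasts 1/10 s, in which the tool goes at most 50 mm and 8.59 degrees, less where a joint would pass 70% of its speed; a pose out of reach is approached as far as the arm can. A call with a gripper value outside its range is refused whole. The fingers move at their own pace and stop on an object; "grip_force" is the grip in N (left out, the last holds). Time passes only in rows, so rows that do not move let the fingers close. It gives the time, the measured TCP pose, the force, the opening and the grip force at its end, in the units of the state.
- sense(): the state, without advancing time (a new reading comes with each control period).
- grab_frame(name): name is "scene" or "side" or "wrist"; returns a dict with "img" (400x640x3 uint8, red, green, blue), "mtx" (3x3 intrinsics, pixels), "rvec" (rotation vector, rad) and "tvec" (3), from world to camera coordinates, as OpenCV has them; the wrist camera has in their place "T_tool_cam" (4x4, takes a point from camera to tool coordinates, whose origin is the TCP and whose axes are the flange's). Camera axes: x right, y down, z forward; pixel columns grow to the right and rows downward; lengths in mm; the calibration is good to about 2 mm. A picture is of the moment at which its call begins: read the wrist's pose just before it. There is no depth.
- sign_off(): hands the job in; it is judged then, once.
The state is a dict: "clock": time; "qpos": joint angles; "qvel": joint speeds; "joint_efforts": joint torques, N m; "eef_pos": TCP position; "tcp_rot": TCP orientation; "contact_force": force on the tool from outside, world axes, zero at the start; "wrist_torque": the same for the moment, N m; "opening": opening from 0.0 (shut) to 1.0 (fully open); "grasp_force": force on a finger pad.
Only numpy, scipy, OpenCV 4.12 (cv2) and the standard library are available. Lean on these libraries where they do the work, as an engineer would, in place of code of your own. Each camera call takes 0.05 s, during which the arm holds its last target. There are 200 camera calls.

## Task

One of the three stencil frames on the hook rack, the one with the orange tag, has failed inspection: lift it up and off its hook, then set it on the blue sloping rest with its tagged end up and let go of it there, so that you can take it again another way. Then lay it flat and fully home in the orange reject nest, never dropping it. Leave the two green-tagged frames hanging and the other things on the bench where they stand.

Things in the scene. Friction and masses are not known exactly. Their poses are not given: they have to be found in the camera images.
- frame_orange: stencil frame, rigid plate 150 x 64 x 10 mm, 0.18 kg, aluminium, gold pane low, an orange tag over its top 30 mm; faces alike. Origin: middle of its bottom edge; z up its length to the tagged end, x thickness (+-5 mm), y width (+-32 mm). Slot 26 mm wide (y), 68 to 100 mm up, right through; centre of mass 66 mm up. Starts upright on one of the three hooks, which passes through the slot.
- frame_orange_center (a point): middle of the orange-tagged frame (75 mm up from its origin)
- frame_green1: stencil frame, rigid plate 150 x 64 x 10 mm, 0.18 kg, aluminium, gold pane low, a green tag over its top 30 mm; faces alike. Origin: middle of its bottom edge; z up its length to the tagged end, x thickness (+-5 mm), y width (+-32 mm). Slot 26 mm wide (y), 68 to 100 mm up, right through; centre of mass 66 mm up. Starts upright on one of the three hooks, which passes through the slot.
- frame_green1_center (a point): middle of this green-tagged frame
- frame_green2: stencil frame, rigid plate 150 x 64 x 10 mm, 0.18 kg, aluminium, gold pane low, a green tag over its top 30 mm; faces alike. Origin: middle of its bottom edge; z up its length to the tagged end, x thickness (+-5 mm), y width (+-32 mm). Slot 26 mm wide (y), 68 to 100 mm up, right through; centre of mass 66 mm up. Starts upright on one of the three hooks, which passes through the slot.
- frame_green2_center (a point): middle of this green-tagged frame
- rack: fixed hook rack, origin on the table under its crossbar (12 mm thick, top 175 mm up, along y). Base 120 x 340 mm. Three hooks of 8 mm bar at y = -110, 0, 110 mm run to -x, bar top 175 mm up; upturned tips at x = -77 mm end 185 mm up. Frames hang at about x = -45 mm, bottom edge 75 mm and top 225 mm up. To free one: lift it 12 to 22 mm, then draw it along -x past the tip
- rest: fixed blue sloping rest: base 100 x 150 x 10 mm, origin under its centre. A support face 36 mm wide, 90 mm long at 45 degrees rises towards +y (it faces up and -y); at its low end a 60 mm wide ledge stands 9 mm proud. A frame lies with its bottom edge on the ledge, face on the support, tagged end up to +y; its top 60 mm and long sides overhang freely
- rest_seat (a point): middle of the inner corner between support face and ledge of the rest: 53 mm to -y of the rest's origin, 30 mm above the table; axes as the rest. A seated frame's origin lies 5 mm from here along the face's normal
- nest_orange: fixed orange reject nest: base 180 x 104 x 6 mm, origin under its centre, long way along x. A black pad 120 x 36 mm, top 22 mm above the table, carries a frame lying flat; end walls and corner cheeks up to 34 mm high bound a pocket 156 x 70 mm. The long sides are open for fingers from x = -56 to 56 mm
- nest_orange_seat (a point): centre of the pad's top in the orange nest, 22 mm above the table, axes as the nest; a seated frame's middle is 5 mm above it, its length along x (either way round)
- nest_green: fixed green pass nest (not needed now): base 180 x 104 x 6 mm, origin under its centre, long way along x. A black pad 120 x 36 mm, top 22 mm above the table, carries a frame lying flat; end walls and corner cheeks up to 34 mm high bound a pocket 156 x 70 mm. The long sides are open for fingers from x = -56 to 56 mm
- nest_green_seat (a point): centre of the pad's top in the green nest, 22 mm above the table, axes as the nest; a seated frame's middle is 5 mm above it, its length along x (either way round)
- cleaner: white cleaner bottle with blue cap, 54 mm diameter, 130 mm tall, loose; origin at the centre of its underside
- cup: white cup, 66 mm diameter, 85 mm tall, loose; origin at the centre of its underside
- tape: yellow roll of tape lying flat, 64 mm diameter, 24 mm tall, loose; origin at the centre of its underside
- loupe: black standing loupe, 42 mm diameter, 42 mm tall, loose; origin at the centre of its underside

How it is judged:
By the outcome, as a careful person would: the job done as asked, in the order asked, and still so for the second after the job is handed in, with the robot touching nothing.
It also fails if it takes over 64 s, if anything falls off the work surface, if the arm or the gripper's body presses on something with over 40 N, if the wrist force passes 120 N, or if a joint passes its speed limit or range.

## Working session

There is one attempt and no reset: what is moved stays moved. The work goes in short steps, Python scripts to look and compute and a tool call to move; the robot and the scene stay as the last step left them, time stands still between calls to the robot, and variables do not carry over. Pictures are saved under pics/ and viewed, at most 10 in all, crops included, and the job is handed in when it is done.

Besides the shell and the picture viewer there is one more tool, called after ">>>" as name(argument=value, ...), one argument or row to a line, values as JSON. send_rows: Moves the arm, as the interface text tells. Its arguments: {"type":"object","properties":{"moves":{"type":"array"},"grip_force":{"type":"number"}},"required":["moves"]}

```bash
mkdir -p pics
cat > h.py <<'E'
import numpy as np, cv2
from rig import sense, grab_frame, sign_off
from scipy.spatial.transform import Rotation as Ro
def save(name,fn):
    f=grab_frame(name); cv2.imwrite('pics/'+fn,f['img'][:,:,::-1]); 
    np.savez('pics/'+fn+'.npz',**f); return f
def ray(f,uv):
    R=cv2.Rodrigues(np.array(f['rvec'],float))[0]; t=np.array(f['tvec'],float).ravel()
    d=R.T@np.linalg.inv(f['mtx'])@np.array([uv[0],uv[1],1.]); return -R.T@t, d/np.linalg.norm(d)
def plane(f,uv,z):
    o,d=ray(f,uv); return o+d*(z-o[2])/d[2]
def tri(r):
    A=sum(np.eye(3)-np.outer(d,d) for o,d in r); b=sum((np.eye(3)-np.outer(d,d))@o for o,d in r)
    p=np.linalg.solve(A,b); return p,[np.linalg.norm(np.cross(p-o,d)) for o,d in r]
def proj(f,P):
    return cv2.projectPoints(np.array(P,float).reshape(-1,3),np.array(f['rvec'],float),np.array(f['tvec'],float),f['mtx'],None)[0].reshape(-1,2)
E
python3 - <<'E'
from h import *
s=sense(); print(s)
a=save('scene','s0.png'); b=save('side','d0.png')
for f in(a,b): print(ray(f,(320,200)))
E
```

```text
{'clock': 0.0, 'qpos': array([ 1.20662112e+00,  3.53650170e-01,  1.63412302e+00,  6.39425505e-05,
        1.15521372e+00, -2.41695325e-03]), 'qvel': array([-1.39822085e-04, -5.21528419e-04,  2.50521264e-03,  9.84306811e-04,
        1.08274601e-03,  2.89937363e-05]), 'joint_efforts': array([ 1.00584715e-03, -6.05252552e+01, -3.42067158e+01,  5.36277855e-05,
        9.16234130e-03, -1.26840430e-05]), 'eef_pos': array([221.03109779, 584.12940234, 247.56516552]), 'tcp_rot': array([-3.14019855e+00, -6.18334530e-05,  2.77980850e+00]), 'contact_force': array([-0.351589  , -0.29100911, -0.72516237]), 'wrist_torque': array([-0.03176922,  0.03194131,  0.02007662]), 'grasp_force': 0.0, 'opening': 0.999875747222639}
(array([944.61040267, 615.26695925, 554.12172712]), array([-0.47606339, -0.71427283, -0.51300875]))
(array([ 343.45739262, -733.86385253, 1052.20018318]), array([ 0.16182632,  0.59734916, -0.7854847 ]))
```

View pics/s0.png

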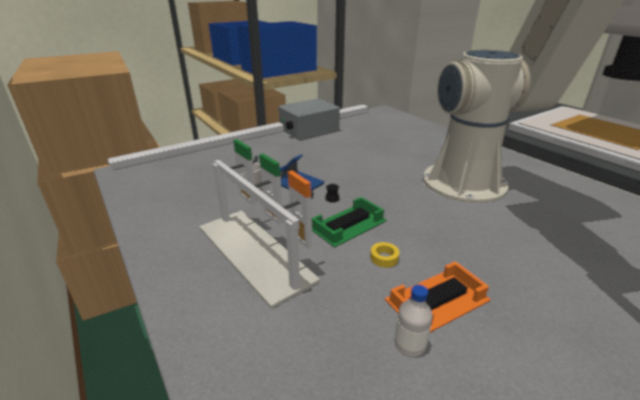

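View pics/d0.png

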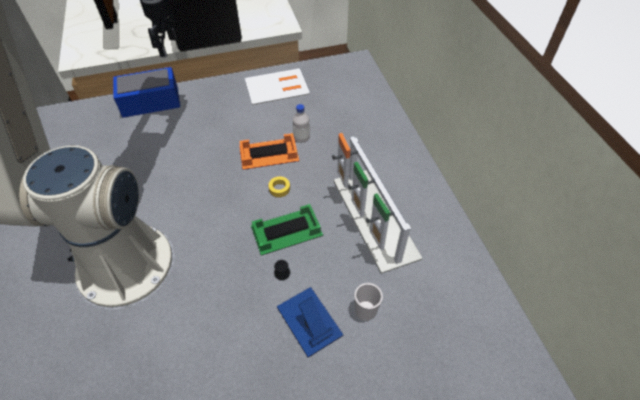

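Scene view: orange frame is the nearest of the hooks (tag at ~300,183); rest at (300,178). Side view: rack on the right (330-420, 140-270), orange tag (344,145), rest (310,320), orange nest (268,151), cup (368,300).

```bash
cat >> h.py <<'E'
def comps(f,lo,hi,amin=40):
    hsv=cv2.cvtColor(f['img'],cv2.COLOR_RGB2HSV); m=cv2.inRange(hsv,lo,hi)
    c,_=cv2.findContours(m,cv2.RETR_EXTERNAL,cv2.CHAIN_APPROX_NONE)
    return sorted([x for x in c if cv2.contourArea(x)>amin],key=lambda x:-cv2.contourArea(x))
OR=((5,170,120),(16,255,255)); GR=((60,120,40),(85,255,255)); BL=((103,140,40),(115,255,255))
E
python3 - <<'E'
from h import *
for n in('s0','d0'):
    f=dict(np.load(f'pics/{n}.png.npz'))
    for k,c in(('OR',OR),('GR',GR),('BL',BL)):
        for x in comps(f,*c,30)[:4]:
            q=cv2.approxPolyDP(cv2.convexHull(x),3,True).reshape(-1,2)
            print(n,k,cv2.contourArea(x),x.reshape(-1,2).mean(0).round(1),q.tolist())
            if n=='d0' and k!='BL' : print('   z6',[plane(f,p,6)[:2].round().tolist() for p in q])
            if n=='d0' and k=='BL': print('   z10',[plane(f,p,10)[:2].round().tolist() for p in q])
f=dict(np.load('pics/d0.png.npz'));g=dict(np.load('pics/s0.png.npz'))
for im,n,b in((f,'d1',(300,110,440,280)),(g,'s1',(190,120,400,310))):
    c=im['img'][b[1]:b[3],b[0]:b[2],::-1]; k=min(800/c.shape[1],600/c.shape[0])
    cv2.imwrite(f'pics/{n}.png',cv2.resize(c,None,fx=k,fy=k,interpolation=cv2.INTER_CUBIC)); print(n,k)
E
```

```text
s0 OR 1669.0 [453.1 293.9] [[456, 263], [487, 286], [488, 300], [431, 330], [421, 283]]
s0 OR 291.5 [398.6 296.4] [[409, 288], [409, 297], [396, 310], [386, 299], [397, 287]]
s0 OR 274.5 [298.9 183. ] [[289, 171], [308, 182], [309, 195], [290, 184]]
s0 GR 1709.0 [347.2 221.3] [[382, 210], [383, 221], [336, 245], [313, 230], [313, 218], [359, 198]]
s0 GR 197.0 [269.5 164.5] [[261, 155], [277, 163], [278, 174], [262, 166]]
s0 GR 143.5 [242.2 148.8] [[235, 140], [249, 148], [249, 158], [236, 150]]
s0 BL 2625.5 [286.2  47.7] [[259, 22], [314, 26], [315, 68], [263, 76]]
s0 BL 1419.5 [232.8  43.8] [[210, 24], [247, 22], [251, 71], [215, 56]]
s0 BL 172.0 [419.7 293.4] [[415, 286], [428, 291], [426, 299], [413, 298]]
s0 BL 60.5 [311.8 180.1] [[302, 174], [321, 183], [312, 187]]
d0 OR 1151.0 [269.7 151.1] [[292, 136], [297, 159], [243, 167], [241, 142]]
   z6 [[543.0, 347.0], [534.0, 241.0], [364.0, 255.0], [376.0, 366.0]]
d0 GR 1825.0 [288.3 227.6] [[309, 205], [321, 234], [261, 253], [253, 222]]
   z6 [[523.0, 53.0], [529.0, -55.0], [357.0, -69.0], [355.0, 38.0]]
d0 GR 43.5 [381.5 204.2] [[375, 195], [388, 213]]
   z6 [[720.0, 35.0], [733.0, -38.0]]
d0 GR 36.5 [360.2 171.3] [[355, 163], [365, 180]]
   z6 [[704.0, 173.0], [711.0, 98.0]]
d0 BL 2196.5 [308.8 321.4] [[310, 288], [341, 334], [307, 355], [278, 306]]
   z10 [[456.0, -208.0], [496.0, -345.0], [406.0, -372.0], [367.0, -234.0]]
d0 BL 1460.5 [145.8  93.8] [[171, 68], [178, 106], [121, 114], [114, 98], [114, 77]]
   z10 [[186.0, 833.0], [193.0, 601.0], [-1.0, 614.0], [-24.0, 710.0], [-24.0, 837.0]]
d1 3.5294117647058822
s1 3.1578947368421053
```

View pics/d1.png

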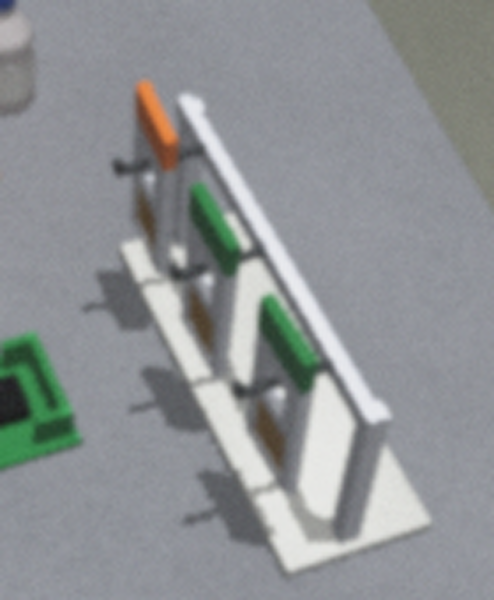

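View pics/s1.png

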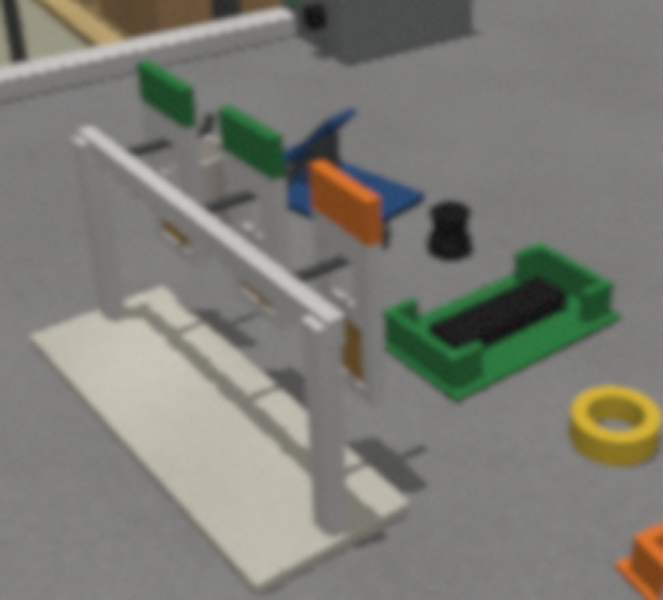

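d1: orange tag at top left (145-175, 85-165), crossbar from (190,103) to (378,412), hooks pointing left. s1: orange tag (310-380,160-240), rest's high end to the right (350,115), confirming it rises to +y.

Run:
```python
from h import *
f=dict(np.load('pics/d0.png.npz'));g=dict(np.load('pics/s0.png.npz'))
d=lambda u,v:(300+u/3.5294,110+v/3.5294); s=lambda u,v:(190+u/3.1579,120+v/3.1579)
a=[plane(f,d(190,103),175),plane(f,d(378,412),175)];b=[plane(g,s(328,318),175),plane(g,s(80,135),175)]
print('bar',a,b)
for e in (a,b): v=e[0]-e[1]; print(np.linalg.norm(v),np.arctan2(-v[0],v[1]),(e[0]+e[1])/2)
# tag centres: top centre and triangulated mid
for n,x in (('or',0),('g1',1),('g2',2)):
    cs=[c.reshape(-1,2) for c in comps(f,*OR,10)+comps(f,*GR,10)]
    cs=[c for c in cs if c.mean(0)[0]>335]; cs.sort(key=lambda c:c.mean(0)[1])
    ss=[c.reshape(-1,2) for c in comps(g,*OR,100)+comps(g,*GR,100)]
    ss=[c for c in ss if c.mean(0)[0]<310]; ss.sort(key=lambda c:-c.mean(0)[0])
    p,q=cs[x],ss[x]
    m=lambda c:np.array([np.mean(cv2.boxPoints(cv2.minAreaRect(c)),axis=0)][0])
    print(n,m(p),m(q),tri([ray(f,m(p)),ray(g,m(q))]), 'plane210',plane(f,m(p),215),plane(g,m(q),210))
    r=cv2.boxPoints(cv2.minAreaRect(q)); 
    l=q[q[:,0]<=q[:,0].min()+1]; rr=q[q[:,0]>=q[:,0].max()-1]
    A,B=plane(g,(q[:,0].min(),l[:,1].min()),225),plane(g,(q[:,0].max(),rr[:,1].min()),225); print('   edges',A,B)
```

```text
bar [array([671.24294351, 112.2538318 , 175.        ]), array([ 699.06794682, -200.44952498,  175.        ])] [array([672.01129594, 121.50524909, 175.        ]), array([ 702.58483407, -192.64561818,  175.        ])]
313.93887964434634 0.08874836767486152 [685.15544516 -44.09784659 175.        ]
315.6350877835992 0.09701567388375792 [687.29806501 -35.57018454 175.        ]
or [343.6     142.70003] [298.81598 183.08923] (array([627.43325054,  68.51035511, 214.74867972]), [np.float64(0.8683204054902307), np.float64(0.8683204054904282)]) plane210 [626.61091206  68.75172979 215.        ] [623.87772484  60.64381857 210.        ]
   edges [629.73908248  30.22681561 225.        ] [620.03344014  91.70584606 225.        ]
g1 [360.2487  171.35492] [269.3088  164.48529] (array([636.4339908 , -37.46833745, 214.13447883]), [np.float64(0.27704273370099025), np.float64(0.2770427337010991)]) plane210 [635.88233068 -38.0664989  215.        ] [632.9482688  -45.50777996 210.        ]
   edges [641.50480457 -69.78486624 225.        ] [635.80821777   4.57003142 225.        ]
g2 [381.3658  204.09395] [242.23077 148.65385] (array([ 649.93338121, -147.71973728,  214.06464698]), [np.float64(0.4716646811971651), np.float64(0.4716646811971823)]) plane210 [ 650.03643186 -148.53356544  215.        ] [ 645.99979655 -156.58353093  210.        ]
   edges [ 652.22542613 -179.81484797  225.        ] [ 642.66213815 -123.10763552  225.        ]
```

>>> send_rows(
  moves=[
    [[0.026,-0.033,0.0125,0,0,-0.139,1],[0.026,-0.033,0.0125,0,0,-0.139,1],[0.026,-0.033,0.0125,0,0,-0.139,1],[0.026,-0.033,0.0125,0,0,-0.139,1],[0.026,-0.033,0.0125,0,0,-0.139,1],[0.026,-0.033,0.0125,0,0,-0.139,1],[0.026,-0.033,0.0125,0,0,-0.139,1],[0.026,-0.033,0.0125,0,0,-0.139,1],[0,0,0,0,0,0,1],[0,0,0,0,0,0,1]],
  ],
)

```text
clock: 1.1
eef_pos: [429.6, 319.8, 348.3]
tcp_rot: [-3.141, -0.0, 1.666]
contact_force: [0.4, 0.1, -0.5]
opening: 0.999
grasp_force: 0.0
```

```bash
cat >> h.py <<'E'
def wrist(fn):
    s=sense(); f=grab_frame('wrist'); cv2.imwrite('pics/'+fn,f['img'][:,:,::-1])
    T=np.eye(4); T[:3,:3]=Ro.from_euler('xyz',s['tcp_rot']).as_matrix(); T[:3,3]=s['eef_pos']
    M=np.linalg.inv(T@np.array(f['T_tool_cam'])); f['rvec']=cv2.Rodrigues(M[:3,:3])[0]; f['tvec']=M[:3,3]
    np.savez('pics/'+fn+'.npz',**f); return f
def st():
    s=sense(); print(round(s['clock'],2),s['eef_pos'].round(1),s['tcp_rot'].round(3),'q',s['qpos'].round(2),'F',s['contact_force'].round(1),round(s['opening'],3),s['grasp_force'])
E
python3 - <<'E'
from h import *
st(); f=wrist('w1.png'); print(f['T_tool_cam'])
for x in comps(f,*OR,100)[:4]:
    q=cv2.approxPolyDP(cv2.convexHull(x),4,True).reshape(-1,2)
    print(cv2.contourArea(x),q.tolist(),[plane(f,p,6)[:2].round(1).tolist() for p in q])
E
```

```text
1.1 [429.6 319.8 348.3] [-3.141 -0.     1.666] q [0.64 0.13 1.7  0.   1.31 0.54] F [ 0.4  0.1 -0.5] 0.999 0.0
[[ 4.89745376e-04 -9.54523383e-01 -2.98135660e-01  7.73647968e+01]
 [ 9.99999876e-01  4.40170242e-04  2.33425704e-04 -3.86150740e-01]
 [-9.15798469e-05 -2.98135738e-01  9.54523480e-01 -1.25506708e+02]
 [ 0.00000000e+00  0.00000000e+00  0.00000000e+00  1.00000000e+00]]
1248.5 [[265, 173], [271, 125], [332, 136], [272, 177]] [[362.9, 282.5], [367.6, 352.1], [454.4, 345.2], [373.4, 277.5]]
176.5 [[388, 160], [377, 207], [359, 207], [357, 200], [380, 162]] [[538.9, 318.8], [534.2, 246.2], [507.1, 243.6], [502.6, 254.3], [527.8, 314.8]]
```

View pics/w1.png

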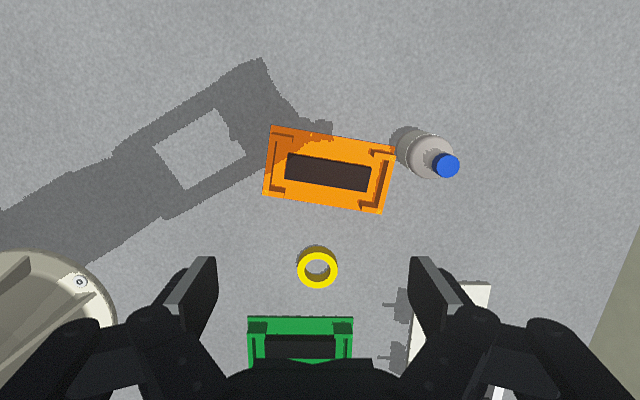

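Wrist view: orange nest sharp at (262-396,125-213) with black pad (285-370,152-192), bottle right of it at (430,155). Measure nest from this.

```bash
cat >> h.py <<'E'
def rect(f,lo,hi,z,pick=0,box=None):
    g=dict(f)
    if box:
        im=np.zeros_like(f['img'])+128; im[box[1]:box[3],box[0]:box[2]]=f['img'][box[1]:box[3],box[0]:box[2]]; g['img']=im
    c=comps(g,lo,hi)[pick].reshape(-1,2)
    h=cv2.convexHull(c).reshape(-1,2)
    P=np.array([plane(f,p+0.0,z)[:2] for p in h],np.float32)
    r=cv2.minAreaRect(P); b=cv2.boxPoints(r); e=[b[1]-b[0],b[2]-b[1]]; L=max(e,key=np.linalg.norm)
    return np.array(r[0]).round(1),np.array(r[1]).round(1),round(float(np.arctan(L[1]/L[0])),3)
E
python3 - <<'E'
from h import *
f=dict(np.load('pics/w1.png.npz'))
print(rect(f,(5,150,30),(22,255,255),6,0,(250,110,400,225)))
print('pad',rect(f,(0,0,0),(180,140,75),22,0,(278,145,375,198)))
f=dict(np.load('pics/d0.png.npz'))
print('side',rect(f,*OR,6,0,(230,125,310,175)),rect(f,*BL,10,0,(270,280,350,360)))
E
```

```text
(array([454.4, 294.3]), array([104.1, 183.4]), -0.075)
pad (array([452.6, 295.9]), array([ 37.2, 118.8]), -0.074)
side (array([453.2, 302.6]), array([120.2, 172.6]), -0.084) (array([ 431.4, -290.7]), array([ 96.3, 147.4]), -1.28)
```

>>> send_rows(
  moves=[
    [[0.025,-0.033,-0.005,0,0,0,1],[0.025,-0.033,-0.005,0,0,0,1],[0.025,-0.033,-0.005,0,0,0,1],[0.025,-0.033,-0.005,0,0,0,1],[0.025,-0.033,-0.005,0,0,0,1],[0.024,-0.033,-0.005,0,0,0,1],[0.024,-0.033,-0.005,0,0,0,1],[0.024,-0.033,-0.004,0,0,0,1],[0,0,0,0,0,0,1],[0,0,0,0,0,0,1]],
  ],
)

```text
clock: 2.15
eef_pos: [625.8, 57.3, 308.1]
tcp_rot: [-3.139, -0.001, 1.668]
contact_force: [-0.1, -0.1, -0.1]
opening: 1.002
grasp_force: 0.0
```

Run:
```python
from h import *
st(); f=wrist('w2.png')
for x in comps(f,(5,150,30),(22,255,255),100)[:4]:
    q=cv2.approxPolyDP(cv2.convexHull(x),4,True).reshape(-1,2)
    print(cv2.contourArea(x),q.tolist(),[plane(f,p,225)[:2].round(1).tolist() for p in q])
```

```text
2.15 [625.8  57.3 308.1] [-3.139e+00 -1.000e-03  1.668e+00] q [ 0.09  0.31  1.56  0.    1.27 -0.01] F [-0.1 -0.1 -0.1] 1.002 0.0
1309.5 [[321, 152], [317, 248], [304, 248], [310, 152]] [[626.5, 100.5], [630.8, 33.0], [621.8, 32.1], [619.5, 99.8]]
```

View pics/w2.png

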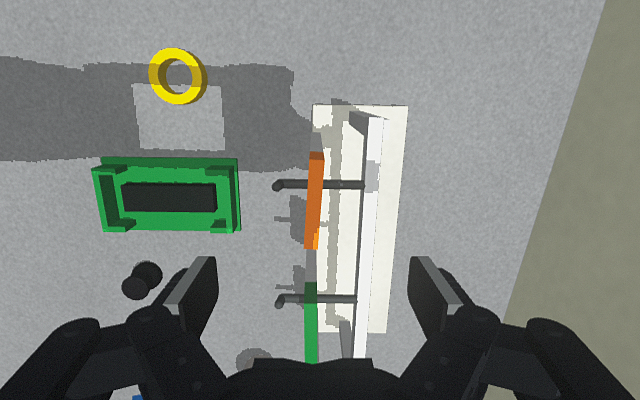

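The frame's top edge is at pixels (304-321,152-248), between the fingers in x, giving centre (625,66.5). Descend on it.

>>> send_rows(
  moves=[
    [[0,0.002,-0.02,0,0,0,1],[0,0.002,-0.02,0,0,0,1],[0,0.002,-0.02,0,0,0,1],[0,0.002,-0.018,0,0,0,1],[0,0.002,-0.018,0,0,0,1],[0,0,0,0,0,0,1],[0,0,0,0,0,0,-1],[0,0,0,0,0,0,-1],[0,0,0,0,0,0,-1],[0,0,0,0,0,0,-1]],
  ],
  grip_force=60,
)

```text
clock: 3.2
eef_pos: [626.6, 66.6, 214.1]
tcp_rot: [3.14, -0.0, 1.668]
contact_force: [-0.9, -1.3, -0.0]
opening: 0.33
grasp_force: 0.0
```

>>> send_rows(
  moves=[
    [[0,0,0,0,0,0,-1],[0,0,0,0,0,0,-1],[0,0,0,0,0,0,-1],[0,0,0,0,0,0,-1]],
  ],
)

```text
clock: 3.6
eef_pos: [626.5, 66.6, 213.7]
tcp_rot: [3.141, -0.0, 1.668]
contact_force: [0.3, 0.6, 5.5]
opening: 0.106
grasp_force: 59.5
```

>>> send_rows(
  moves=[
    [[0,0,0.006,0,0,0,-1],[0,0,0.006,0,0,0,-1],[0,0,0.005,0,0,0,-1],[0,0,0,0,0,0,-1],[0,0,0,0,0,0,-1]],
  ],
)

```text
clock: 4.1
eef_pos: [626.2, 66.5, 230.4]
tcp_rot: [3.141, 0.0, 1.668]
contact_force: [0.5, -0.4, -2.4]
opening: 0.103
grasp_force: 58.6
```

Run:
```python
from h import *
st(); f=save('side','d2.png');g=save('scene','s2.png')
for n,im,b in(('d',f,(300,110,400,210)),('s',g,(240,140,340,265))):
    c=im['img'][b[1]:b[3],b[0]:b[2],::-1]
    cv2.imwrite(f'pics/x{n}.png',cv2.resize(c,(400,500),interpolation=cv2.INTER_CUBIC))
cv2.imwrite('pics/x.png',np.hstack([cv2.imread('pics/xd.png'),cv2.imread('pics/xs.png')]))
```

```text
4.1 [626.2  66.5 230.4] [3.141 0.    1.668] q [ 0.1   0.38  1.64 -0.    1.12  0.01] F [ 0.5 -0.4 -2.4] 0.103 58.62549126148224
```

View pics/x.png

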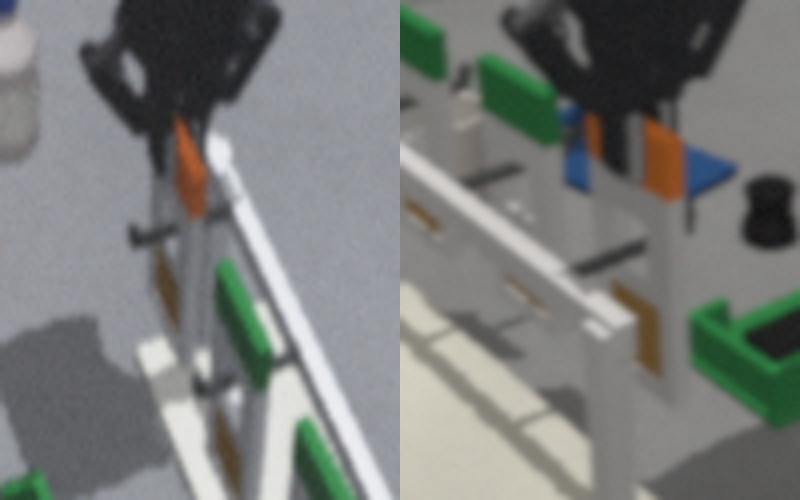

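Both crops show the frame gripped by the tag, raised with the hook free inside the slot; greens untouched. Draw it out.

>>> send_rows(
  moves=[
    [[-0.01,-0.001,0,0,0,0,-1],[-0.01,-0.001,0,0,0,0,-1],[-0.012,-0.0012,0,0,0,0,-1],[-0.015,-0.0015,0,0,0,0,-1],[-0.015,-0.0015,0,0,0,0,-1],[-0.015,-0.0015,0,0,0,0,-1],[-0.015,-0.0015,0,0,0,0,-1],[0,0,0,0,0,0,-1]],
  ],
)

```text
clock: 5.0
eef_pos: [531.6, 57.1, 230.2]
tcp_rot: [-3.14, 0.0, 1.668]
contact_force: [0.3, -0.2, -2.7]
opening: 0.108
grasp_force: 58.8
```

>>> send_rows(
  moves=[
    [[-0.018,-0.037,0.01,0,0,-0.138,-1],[-0.019,-0.037,0.01,0,0,-0.138,-1],[-0.019,-0.037,0.01,0,0,-0.138,-1],[-0.019,-0.037,0.01,0,0,-0.138,-1],[-0.019,-0.037,0.01,0,0,-0.138,-1],[-0.019,-0.037,0.01,0,0,-0.138,-1],[-0.019,-0.037,0.01,0,0,-0.138,-1],[-0.019,-0.038,0.01,0,0,-0.138,-1],[-0.018,-0.038,0.01,0,0,-0.138,-1],[-0.018,-0.038,0.01,0,0,-0.138,-1]],
  ],
)

```text
clock: 6.0
eef_pos: [346.3, -317.2, 331.1]
tcp_rot: [3.141, -0.001, 0.282]
contact_force: [0.9, -1.3, -2.6]
opening: 0.111
grasp_force: 58.9
```

>>> send_rows(
  moves=[
    [[0,0,0,0,0,0,-1],[0,0,0,0,0,0,-1]],
  ],
)

```text
clock: 6.2
eef_pos: [346.8, -316.3, 330.4]
tcp_rot: [3.141, -0.001, 0.286]
contact_force: [-0.8, 0.9, -2.0]
opening: 0.107
grasp_force: 59.3
```

Run:
```python
from h import *
st(); f=wrist('w3.png')
print(proj(f,[[431,-290,10],[396,-307,60]]))
for x in comps(f,(100,120,20),(122,255,255),100)[:3]:
    q=cv2.approxPolyDP(x,4,True).reshape(-1,2)
    print(cv2.contourArea(x),q.tolist(),[plane(f,p,10)[:2].round(1).tolist() for p in q])
```

```text
6.2 [ 346.8 -316.3  330.4] [ 3.141e+00 -1.000e-03  2.860e-01] q [-0.74  0.03  1.85  0.    1.26  0.54] F [-0.8  0.9 -2. ] 0.107 59.29428040981293
[[312.2657502   85.9196438 ]
 [317.69224004 119.05749305]]
9146.5 [[253, 44], [257, 124], [367, 123], [370, 43]] [[457.5, -205.2], [364.0, -232.9], [406.7, -373.2], [499.8, -344.7]]
```

View pics/w3.png

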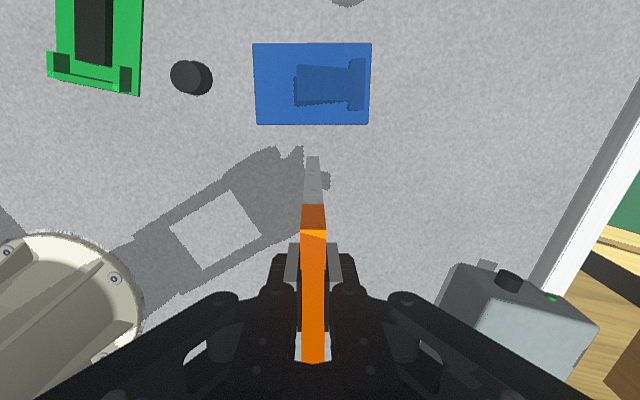

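Rest base corners (253,44),(257,124),(367,123),(370,43) → centre (432,-289), yaw 0.291; low end with ledge at right, as expected. Tilt and go above it.

>>> send_rows(
  moves=[
    [[0.011,0.007,-0.01,-0.1074,-0.0322,0.0007,-1],[0.011,0.007,-0.01,-0.1074,-0.0322,0.0007,-1],[0.011,0.007,-0.01,-0.1074,-0.0322,0.0007,-1],[0.011,0.007,-0.01,-0.1074,-0.0322,0.0007,-1],[0.011,0.006,-0.01,-0.1074,-0.0322,0.0007,-1],[0.012,0.006,-0.01,-0.1074,-0.0322,0.0007,-1],[0.012,0.006,-0.01,-0.1074,-0.0322,0.0007,-1],[0,0,0,0,0,0,-1],[0,0,0,0,0,0,-1]],
  ],
)

```text
clock: 7.15
eef_pos: [418.8, -272.2, 263.2]
tcp_rot: [2.414, 0.009, 0.29]
contact_force: [-0.5, 0.2, -1.2]
opening: 0.103
grasp_force: 59.7
```

```bash
cat >> h.py <<'E'
def axes():
    s=sense(); print('tool axes cols',Ro.from_euler('xyz',s['tcp_rot']).as_matrix().round(3).tolist())
y=.291; RX=np.array([np.cos(y),np.sin(y),0]); RY=np.array([-np.sin(y),np.cos(y),0]); Z=np.array([0,0,1.])
U=(RY+Z)/2**.5; N=(Z-RY)/2**.5; SEAT=np.array([432,-289,0])-53*RY+30*Z
E
python3 - <<'E'
from h import *
st(); axes(); p=sense()['eef_pos']; t=SEAT+5*N+138.7*U; print(t, 'err in RX,U,N',[(p-t)@a for a in(RX,U,N)],U,N)
f=save('side','d3.png'); c=comps(f,(5,150,60),(20,255,255),20); print([ (cv2.contourArea(x),x.reshape(-1,2).mean(0)) for x in c])
E
```

```text
7.15 [ 418.8 -272.2  263.2] [2.414 0.009 0.29 ] q [-0.18  0.03  2.22 -0.98  0.8   1.78] F [-0.5  0.2 -1.2] 0.103 59.72981035709381
tool axes cols [[0.958, 0.219, 0.184], [0.286, -0.714, -0.639], [-0.009, 0.665, -0.747]]
[ 420.08169438 -249.20627855  131.61124446] err in RX,U,N [np.float64(-7.802206694182456), np.float64(77.74121708569903), np.float64(108.41422521725069)] [-0.20287624  0.6773782   0.70710678] [ 0.20287624 -0.6773782   0.70710678]
[(340.0, array([285.00877193, 148.28947368])), (176.0, array([286.52173913, 268.10869565])), (69.5, array([306.41935484, 257.74193548]))]
```

```bash
cat >> h.py <<'E'
def go(off,base,Rt=None,n=1):
    s=sense(); t=base+off[0]*RX+off[1]*U+off[2]*N; d=(t-s['eef_pos'])/1000
    r=np.zeros(3)
    if Rt is not None: r=(Ro.from_matrix(Rt)*Ro.from_euler('xyz',s['tcp_rot']).inv()).as_rotvec()
    print('delta',d.round(4),r.round(4),'per row',(d/n).round(4),(r/n).round(4))
E
python3 - <<'E'
from h import *
t=SEAT+5*N+138.7*U
go((0,8,15),t,np.column_stack([RX,N,-U]),8)
E
```

```text
delta [ 0.0026  0.0191 -0.1161] [-0.0522 -0.0237  0.003 ] per row [ 0.0003  0.0024 -0.0145] [-0.0065 -0.003   0.0004]
```

>>> send_rows(
  moves=[
    [[0.0003,0.0024,-0.0145,-0.0065,-0.003,0.0004,-1],[0.0003,0.0024,-0.0145,-0.0065,-0.003,0.0004,-1],[0.0003,0.0024,-0.0145,-0.0065,-0.003,0.0004,-1],[0.0003,0.0024,-0.0145,-0.0065,-0.003,0.0004,-1],[0.0003,0.0024,-0.0145,-0.0065,-0.003,0.0004,-1],[0.0003,0.0024,-0.0145,-0.0065,-0.003,0.0004,-1],[0.0003,0.0024,-0.0145,-0.0065,-0.003,0.0004,-1],[0.0003,0.0024,-0.0145,-0.0065,-0.003,0.0004,-1],[0,0,0,0,0,0,-1],[0,0,0,0,0,0,-1]],
  ],
)

```text
clock: 8.2
eef_pos: [425.5, -247.4, 161.0]
tcp_rot: [2.371, 0.009, 0.278]
contact_force: [-0.4, -0.4, -1.4]
opening: 0.101
grasp_force: 59.6
```

Run:
```python
from h import *
st()
t=SEAT+5*N+138.7*U
p=sense()['eef_pos'];print([(p-t)@a for a in(RX,U,N)]);
go((0,8,1),t,np.column_stack([RX,N,-U]),5)
f=save('side','d3.png');g=save('scene','s3.png')
for n,im,b in(('d',f,(250,230,350,355)),('s',g,(260,110,360,235))):
    c=im['img'][b[1]:b[3],b[0]:b[2],::-1]
    cv2.imwrite(f'pics/x{n}.png',cv2.resize(c,(400,500),interpolation=cv2.INTER_CUBIC))
cv2.imwrite('pics/x3.png',np.hstack([cv2.imread('pics/xd.png'),cv2.imread('pics/xs.png')]))
```

```text
8.2 [ 425.5 -247.4  161. ] [2.371 0.009 0.278] q [-0.08  0.27  2.31 -1.29  0.75  2.29] F [-0.4 -0.4 -1.4] 0.101 59.600234627723694
[np.float64(5.733812910982211), np.float64(20.91197699728785), np.float64(20.68651016951744)]
delta [-0.0069  0.0029 -0.0231] [-0.0112 -0.0131  0.0133] per row [-0.0014  0.0006 -0.0046] [-0.0022 -0.0026  0.0027]
```

View pics/x3.png

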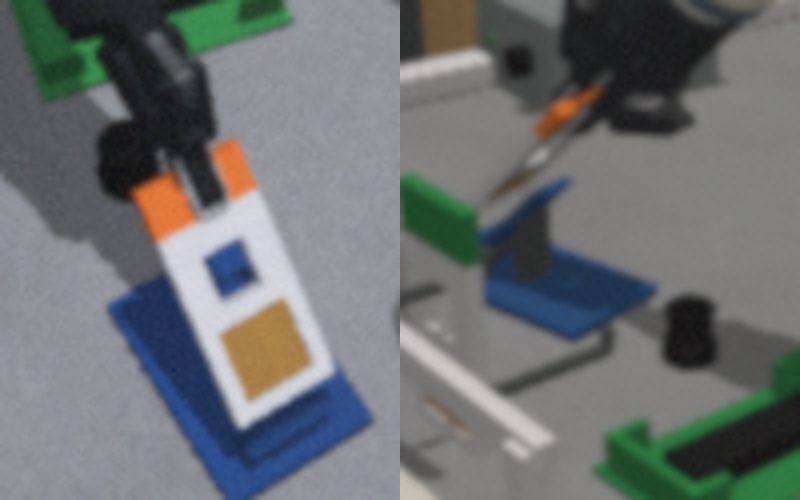

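q4 has hit its limit (-1.29 of -1.3), so this tool direction isn't reachable lower down. Fit a quick kinematic model from logged poses to choose a workable in-plane grasp tilt, also for the later regrasp.

```bash
cat > kin.py <<'E'
from h import *
from scipy.optimize import least_squares
D=[([1.20662,.35365,1.63412,0,1.15521,-.0024],[221.03,584.13,247.57],[-3.1402,0,2.7798]),
([.64,.13,1.70,0,1.31,.54],[429.6,319.8,348.3],[-3.141,0,1.666]),
([.09,.31,1.56,0,1.27,-.01],[625.8,57.3,308.1],[-3.139,-.001,1.668]),
([.10,.38,1.64,0,1.12,.01],[626.2,66.5,230.4],[3.141,0,1.668]),
([-.74,.03,1.85,0,1.26,.54],[346.8,-316.3,330.4],[3.141,-.001,.286]),
([-.18,.03,2.22,-.98,.80,1.78],[418.8,-272.2,263.2],[2.414,.009,.29]),
([-.08,.27,2.31,-1.29,.75,2.29],[425.5,-247.4,161.0],[2.371,.009,.278])]
def fk(q,p):
    a1,d1,L2,L3,a3,Lt,s4,s6=*p,1,1
    E=lambda ax,a:Ro.from_euler(ax,a).as_matrix()
    R=E('z',q[0]); x=np.array([0,0,d1])+R@[a1,0,0]
    R=R@E('y',q[1]); x=x+R@[0,0,L2]
    R=R@E('y',q[2]); x=x+R@[a3,0,L3]
    R=R@E('z',S[0]*q[3])@E('y',q[4])@E('z',S[1]*q[5])@E('z',np.pi/2*S[2])
    return x+R@[0,0,Lt],R
S=[1,1,1]
def res(p):
    o=[]
    for q,x,e in D:
        X,R=fk(q,p); o+=list(X-x)
    return o
def rot():
    return max((Ro.from_matrix(fk(q,np.ones(6))[1]).inv()*Ro.from_euler('xyz',e)).magnitude() for q,x,e in D)
import itertools
best=min(itertools.product((1,-1),repeat=3),key=lambda c:(S.__setitem__(slice(0,3),list(c)),rot())[1]); S[:]=best
P=least_squares(res,[50,350,400,400,0,250]).x
LO=np.array([-2.63,-.92,.06,-1.3,0,-3.02]);HI=np.array([2.63,2.1,2.66,4.44,2.69,3.02])
def ik(x,R,q0,m=.03):
    def e(q):
        X,r=fk(q,P); return np.r_[(X-x)/100,(Ro.from_matrix(R.T@r)).as_rotvec()*1]
    s=least_squares(e,np.clip(q0,LO+.06,HI-.06),bounds=(LO+m,HI-m)); return s.x.round(2),np.abs(s.fun).max().round(4)
if __name__=='__main__':
    print(S,rot(),P.round(1),np.abs(res(P)).max())
    t=SEAT+5*N+138.7*U
    for ph in(0,8,15,20,25,30,-20):
        a=np.deg2rad(ph); tz=-U*np.cos(a)+RX*np.sin(a)
        R=np.column_stack([np.cross(N,tz),N,tz])
        for off in(0,60): print(ph,off,ik(t+off*N,R,[-.4,.3,2.,-.7,.9,1.5]))
    # second grasp: tool z=-N, y along +-RX, at 75 up
    for tilt in (0,10,20):
      for s in(1,-1):
        a=np.deg2rad(tilt); tz=-N*np.cos(a)-U*np.sin(a); yv=s*RX; R=np.column_stack([np.cross(yv,tz),yv,tz])
        for off in(3,80): print('2nd',tilt,s,off,ik(SEAT+5*N+75*U-tz*off,R,[-.6,.8,1.5,.3,1.6,0]),ik(SEAT+5*N+75*U-tz*off,R,[-.6,.5,1.2,3,1.6,-1]))
E
python3 kin.py
```

```text
[1, 1, 1] 0.008765072748809043 [  6.2 287.8 567.5 485.9  55.6 324.1] 3.529539783400409
0 0 (array([-0.1 ,  0.33,  2.3 , -1.27,  0.73,  2.29]), np.float64(0.0601))
0 60 (array([-0.2 ,  0.25,  2.27, -1.27,  0.7 ,  2.15]), np.float64(0.037))
8 0 (array([-0.18,  0.26,  2.33, -1.27,  0.58,  2.19]), np.float64(0.1364))
8 60 (array([-0.28,  0.19,  2.3 , -1.27,  0.53,  2.05]), np.float64(0.1035))
15 0 (array([-0.27,  0.21,  2.35, -1.27,  0.42,  2.08]), np.float64(0.2072))
15 60 (array([-0.38,  0.14,  2.33, -1.27,  0.35,  1.95]), np.float64(0.1585))
20 0 (array([-0.36,  0.18,  2.37, -1.27,  0.27,  1.98]), np.float64(0.2565))
20 60 (array([-0.47,  0.12,  2.35, -1.27,  0.21,  1.87]), np.float64(0.1929))
25 0 (array([-0.48,  0.16,  2.4 , -1.27,  0.1 ,  1.85]), np.float64(0.2995))
25 60 (array([-0.57,  0.11,  2.37, -1.27,  0.04,  1.77]), np.float64(0.2202))
30 0 (array([-0.52,  0.16,  2.41, -1.27,  0.03,  1.8 ]), np.float64(0.3116))
30 60 (array([-0.57,  0.11,  2.37, -1.27,  0.03,  1.75]), np.float64(0.2213))
-20 0 (array([-0.02,  0.47,  2.13, -1.03,  1.04,  2.19]), np.float64(0.0))
-20 60 (array
[... 1174 characters left out ...]
96]), np.float64(0.0)) (array([-0.44,  0.33,  2.  , -0.51,  0.74, -2.99]), np.float64(0.9561))
2nd 20 1 3 (array([-0.73,  0.59,  1.74,  0.24,  1.2 , -1.15]), np.float64(0.0)) (array([-0.73,  0.59,  1.74,  0.24,  1.2 , -1.15]), np.float64(0.0))
2nd 20 1 80 (array([-0.76,  0.54,  1.64,  0.22,  1.35, -1.14]), np.float64(0.0)) (array([-0.76,  0.54,  1.64,  0.22,  1.35, -1.14]), np.float64(0.0))
2nd 20 -1 3 (array([-0.73,  0.59,  1.74,  0.24,  1.2 ,  1.99]), np.float64(0.0)) (array([-0.43,  0.36,  2.2 , -0.72,  0.39, -2.99]), np.float64(0.8004))
2nd 20 -1 80 (array([-0.76,  0.54,  1.64,  0.22,  1.35,  2.  ]), np.float64(0.0)) (array([-0.41,  0.28,  2.08, -0.61,  0.65, -2.99]), np.float64(0.8474))
```

```bash
cat > t.py <<'E'
from kin import *
def tgt(ph,off):
    a=np.deg2rad(ph); tz=-U*np.cos(a)+RX*np.sin(a)
    return SEAT+5*N+138.7*U+off[0]*RX+off[1]*U+off[2]*N, np.column_stack([np.cross(N,tz),N,tz])
def delta(x,R,n):
    s=sense(); d=(x-s['eef_pos'])/1000; r=(Ro.from_matrix(R)*Ro.from_euler('xyz',s['tcp_rot']).inv()).as_rotvec()
    print('d',d.round(4),r.round(4),'/row',(d/n).round(4),(r/n).round(4))
E
python3 - <<'E'
from t import *
for ph in(-4,-6,-8,-10):
    for o in((0,4,0),(0,6,15)): print(ph,o,ik(*tgt(ph,o),sense()['qpos']))
for ph in (-6,-8): delta(*tgt(ph,(0,8,15)),4)
E
```

```text
-4 (0, 4, 0) (array([-0.06,  0.35,  2.29, -1.27,  0.79,  2.33]), np.float64(0.0221))
-4 (0, 6, 15) (array([-0.08,  0.32,  2.29, -1.27,  0.79,  2.29]), np.float64(0.0143))
-6 (0, 4, 0) (array([-0.05,  0.36,  2.29, -1.27,  0.82,  2.35]), np.float64(0.0038))
-6 (0, 6, 15) (array([-0.07,  0.34,  2.28, -1.26,  0.82,  2.3 ]), np.float64(0.0))
-8 (0, 4, 0) (array([-0.04,  0.38,  2.27, -1.23,  0.85,  2.32]), np.float64(0.0))
-8 (0, 6, 15) (array([-0.06,  0.35,  2.26, -1.22,  0.85,  2.27]), np.float64(0.0))
-10 (0, 4, 0) (array([-0.03,  0.39,  2.25, -1.19,  0.88,  2.29]), np.float64(0.0))
-10 (0, 6, 15) (array([-0.06,  0.37,  2.24, -1.18,  0.88,  2.25]), np.float64(0.0))
d [-0.0038 -0.0064 -0.0133] [-0.0323  0.0591 -0.0599] /row [-0.001  -0.0016 -0.0033] [-0.0081  0.0148 -0.015 ]
d [-0.0038 -0.0064 -0.0133] [-0.0394  0.0829 -0.0844] /row [-0.001  -0.0016 -0.0033] [-0.0098  0.0207 -0.0211]
```

>>> send_rows(
  moves=[
    [[-0.001,-0.0016,-0.0033,-0.009,0.0178,-0.018,-1],[-0.001,-0.0016,-0.0033,-0.009,0.0178,-0.018,-1],[-0.001,-0.0016,-0.0033,-0.009,0.0178,-0.018,-1],[-0.001,-0.0016,-0.0033,-0.009,0.0178,-0.018,-1],[0,0,0,0,0,0,-1],[0,0,0,0,0,0,-1]],
  ],
)

```text
clock: 8.9
eef_pos: [421.0, -253.8, 147.1]
tcp_rot: [2.353, 0.088, 0.205]
contact_force: [-0.5, 0.0, -2.7]
opening: 0.104
grasp_force: 59.7
```

Run:
```python
from t import *
st(); delta(*tgt(-7,(0,8,15)),1); delta(*tgt(-7,(0,8,3)),4)
```

```text
8.9 [ 421.  -253.8  147.1] [2.353 0.088 0.205] q [-0.06  0.34  2.26 -1.23  0.84  2.27] F [-0.5  0.  -2.7] 0.104 59.72979784011841
d [ 0.0005 -0.0002  0.0008] [-0.0001 -0.0017 -0.0003] /row [ 0.0005 -0.0002  0.0008] [-0.0001 -0.0017 -0.0003]
d [-0.002   0.008  -0.0077] [-0.0001 -0.0017 -0.0003] /row [-0.0005  0.002  -0.0019] [-0.     -0.0004 -0.0001]
```

>>> send_rows(
  moves=[
    [[-0.0005,0.002,-0.002,0,0,0,-1],[-0.0005,0.002,-0.002,0,0,0,-1],[-0.0005,0.002,-0.002,0,0,0,-1],[-0.0005,0.002,-0.002,0,0,0,-1],[0,0,0,0,0,0,-1],[0,0,0,0,0,0,-1]],
  ],
)

```text
clock: 9.5
eef_pos: [419.0, -245.8, 139.4]
tcp_rot: [2.353, 0.087, 0.205]
contact_force: [-0.0, 0.7, -2.4]
opening: 0.102
grasp_force: 59.7
```

>>> send_rows(
  moves=[
    [[-0.0002,0.0007,-0.0007,0,0,0,-1],[-0.0002,0.0007,-0.0007,0,0,0,-1],[0,0,0,0,0,0,-1]],
  ],
)

```text
clock: 9.8
eef_pos: [418.7, -244.5, 138.1]
tcp_rot: [2.352, 0.087, 0.204]
contact_force: [-0.8, 0.0, -1.2]
opening: 0.107
grasp_force: 59.7
```

>>> send_rows(
  moves=[
    [[-0.0002,0.0007,-0.0007,0,0,0,-1],[0,0,0,0,0,0,-1]],
  ],
)

```text
clock: 10.0
eef_pos: [418.7, -244.1, 137.8]
tcp_rot: [2.351, 0.087, 0.204]
contact_force: [1.8, -4.6, 0.9]
opening: 0.106
grasp_force: 59.7
```

>>> send_rows(
  moves=[
    [[0.0003,-0.001,-0.0006,0,0,0,-1],[0.0002,-0.0007,-0.0007,0,0,0,-1],[0.0002,-0.0007,-0.0007,0,0,0,-1],[0,0,0,0,0,0,-1]],
  ],
)

```text
clock: 10.4
eef_pos: [419.3, -246.4, 135.5]
tcp_rot: [2.352, 0.087, 0.204]
contact_force: [1.3, -4.0, 2.3]
opening: 0.105
grasp_force: 59.6
```

>>> send_rows(
  moves=[
    [[0.0002,-0.0007,-0.0007,0,0,0,-1],[0.0002,-0.0007,-0.0007,0,0,0,-1],[0,0,0,0,0,0,-1]],
  ],
)

```text
clock: 10.7
eef_pos: [419.7, -247.8, 134.1]
tcp_rot: [2.352, 0.087, 0.204]
contact_force: [1.7, -3.4, 3.6]
opening: 0.1
grasp_force: 59.7
```

>>> send_rows(
  moves=[
    [[0.0002,-0.0007,-0.0007,0,0,0,-1],[0,0,0,0,0,0,-1]],
  ],
)

```text
clock: 10.9
eef_pos: [419.9, -248.4, 133.4]
tcp_rot: [2.352, 0.087, 0.204]
contact_force: [1.8, -4.4, 3.4]
opening: 0.102
grasp_force: 59.9
```

>>> send_rows(
  moves=[
    [[0.0002,-0.0007,-0.0007,0,0,0,-1],[0.0002,-0.0007,-0.0007,0,0,0,-1],[0,0,0,0,0,0,-1]],
  ],
)

```text
clock: 11.2
eef_pos: [419.9, -249.3, 132.6]
tcp_rot: [2.352, 0.087, 0.204]
contact_force: [-6.1, 14.6, 23.1]
opening: 0.106
grasp_force: 64.2
```

>>> send_rows(
  moves=[
    [[0.0002,-0.0007,-0.0007,0,0,0,-1],[0,0,0,0,0,0,-1]],
  ],
)

```text
clock: 11.4
eef_pos: [419.8, -249.5, 132.5]
tcp_rot: [2.351, 0.086, 0.204]
contact_force: [-12.3, 30.1, 38.2]
opening: 0.103
grasp_force: 67.6
```

>>> send_rows(
  moves=[
    [[0.0002,-0.0007,-0.0007,0,0,0,-1],[0,0,0,0,0,0,-1]],
  ],
)

```text
clock: 11.6
eef_pos: [419.8, -249.7, 132.3]
tcp_rot: [2.351, 0.086, 0.204]
contact_force: [-17.9, 46.8, 53.9]
opening: 0.11
grasp_force: 71.1
```

>>> send_rows(
  moves=[
    [[-0.0005,0.0018,0.0018,0,0,0,-1],[0,0,0,0,0,0,-1]],
  ],
  grip_force=20,
)

```text
clock: 11.8
eef_pos: [420.0, -249.0, 132.9]
tcp_rot: [2.352, 0.087, 0.205]
contact_force: [-2.5, 7.7, 15.1]
opening: 0.101
grasp_force: 62.1
```

>>> send_rows(
  moves=[
    [[0,0,0,0,0,0,-1],[0,0,0,0,0,0,-1]],
  ],
)

```text
clock: 12.0
eef_pos: [419.9, -249.1, 132.8]
tcp_rot: [2.352, 0.087, 0.204]
contact_force: [-3.6, 9.3, 17.9]
opening: 0.105
grasp_force: 62.6
```

>>> send_rows(
  moves=[
    [[-0.0001,0.0003,0.003,0,0,0,-1],[0.0043,0.0013,0,0,0,0,-1],[0.0043,0.0013,0,0,0,0,-1],[0,0,0,0,0,0,-1],[0.0001,-0.0003,-0.002,0,0,0,-1],[0,0,0,0,0,0,-1]],
  ],
  grip_force=20,
)

```text
clock: 12.6
eef_pos: [428.7, -246.6, 133.2]
tcp_rot: [2.352, 0.087, 0.205]
contact_force: [-0.8, 3.6, 3.7]
opening: 0.107
grasp_force: 60.8
```

Run:
```python
from t import *
s=sense(); p=s['eef_pos']; print([((p-tgt(0,(0,0,0))[0])@a).round(2) for a in(RX,U,N)],[(s['contact_force']@a).round(1) for a in(RX,U,N)]);st()
```

```text
[np.float64(9.02), np.float64(1.13), np.float64(1.08)] [np.float64(0.3), np.float64(5.2), np.float64(0.0)]
12.6 [ 428.7 -246.6  133.2] [2.352 0.087 0.205] q [-0.04  0.38  2.25 -1.24  0.84  2.31] F [-0.8  3.6  3.7] 0.107 60.77511191368103
```

>>> send_rows(
  moves=[
    [[-0.0001,0.0004,-0.0004,0,0,0,-0.8],[0,0,0,0,0,0,-0.8],[0,0,0,0,0,0,-0.8]],
  ],
  grip_force=20,
)

```text
clock: 12.9
eef_pos: [428.7, -246.5, 133.1]
tcp_rot: [2.352, 0.087, 0.204]
contact_force: [0.6, -0.9, 3.6]
opening: 0.103
grasp_force: 60.2
```

>>> send_rows(
  moves=[
    [[0,0,0,0,0,0,-0.78],[0,0,0,0,0,0,-0.78]],
  ],
)

```text
clock: 13.1
eef_pos: [428.7, -246.4, 133.1]
tcp_rot: [2.352, 0.087, 0.205]
contact_force: [1.0, -1.6, 2.9]
opening: 0.11
grasp_force: 29.4
```

>>> send_rows(
  moves=[
    [[0,0,0,0,0,0,-0.76],[0,0,0,0,0,0,-0.76]],
  ],
)

```text
clock: 13.3
eef_pos: [428.6, -246.3, 132.9]
tcp_rot: [2.353, 0.087, 0.205]
contact_force: [1.5, -1.1, 1.8]
opening: 0.123
grasp_force: 1.5
```

```bash
cat >> t.py <<'E'
def face(f,uv,n=10):
    o,d=ray(f,uv); p=o+d*(((SEAT+n*N-o)@N)/(d@N)); return np.array([(p-SEAT)@RX,(p-SEAT)@U])
def pane(fn):
    f=save('side',fn)
    for k,lo,hi in(('gold',(13,90,40),(24,255,230)),('orange',(5,150,60),(13,255,255))):
        for x in comps(f,lo,hi,60):
            c=x.reshape(-1,2); m=c.mean(0)
            if not(250<m[0]<350 and 225<m[1]<360): continue
            P=np.array([face(f,p) for p in cv2.convexHull(x).reshape(-1,2)],np.float32); r=cv2.minAreaRect(P)
            print(k,m.round(),'ctr RX,U',np.round(r[0],1),'size',np.round(r[1],1),'ang',round(r[2],1))
    st()
E
python3 - <<'E'
from t import *
pane('d4.png')
E
```

```text
gold [313. 324.] ctr RX,U [-7.2 36.6] size [41.5 39.6] ang 84.4
orange [292. 285.] ctr RX,U [-15.6 142.2] size [29.6 25.4] ang 84.2
13.35 [ 428.6 -246.3  132.9] [2.353 0.087 0.205] q [-0.04  0.38  2.25 -1.24  0.84  2.31] F [ 1.5 -0.2  3.4] 0.117 1.528833881020546
```

>>> send_rows(
  moves=[
    [[0,0,0,0,0,0,-0.7],[0,0,0,0,0,0,-0.7],[0,0,0,0,0,0,-0.7]],
  ],
)

```text
clock: 13.65
eef_pos: [428.1, -246.1, 132.6]
tcp_rot: [2.353, 0.088, 0.204]
contact_force: [0.1, -0.3, 0.4]
opening: 0.151
grasp_force: 0.0
```

Run:
```python
from t import *
pane('d5.png')
```

```text
gold [313. 324.] ctr RX,U [-7.2 36.6] size [41.5 39.6] ang 84.4
orange [292. 285.] ctr RX,U [-15.4 142.1] size [29.9 25. ] ang 81.5
13.7 [ 428.2 -246.2  132.6] [2.353 0.088 0.204] q [-0.04  0.38  2.25 -1.24  0.84  2.31] F [-0.4  0.4 -0.4] 0.15 0.0
```

Frame is still ~6° askew in the plane, resting by friction. Regrip at φ=-14° and rotate it straight.

Run:
```python
from t import *
s=sense(); p=s['eef_pos']; c=[((p-tgt(0,(0,0,0))[0])@a).round(2) for a in(RX,U,N)]; print(c)
for ph in(-13,-14): print(ik(*tgt(ph,c),s['qpos']),ik(*tgt(ph,(c[0],c[1]+4,c[2]+2)),s['qpos'])); 
delta(*tgt(-13.5,c),4)
```

```text
[np.float64(8.67), np.float64(1.12), np.float64(0.29)]
(array([-0.03,  0.42,  2.19, -1.13,  0.93,  2.25]), np.float64(0.0)) (array([-0.02,  0.42,  2.19, -1.12,  0.94,  2.24]), np.float64(0.0))
(array([-0.02,  0.43,  2.18, -1.11,  0.95,  2.24]), np.float64(0.0)) (array([-0.02,  0.42,  2.18, -1.1 ,  0.95,  2.23]), np.float64(0.0))
d [ 0.  0. -0.] [-0.0234  0.0754 -0.0802] /row [ 0.  0. -0.] [-0.0058  0.0189 -0.02  ]
```

>>> send_rows(
  moves=[
    [[0,0,0,-0.0058,0.0189,-0.02,-0.7],[0,0,0,-0.0058,0.0189,-0.02,-0.7],[0,0,0,-0.0058,0.0189,-0.02,-0.7],[0,0,0,-0.0058,0.0189,-0.02,-0.7],[0,0,0,0,0,0,-0.7],[0,0,0,0,0,0,-1],[0,0,0,0,0,0,-1],[0,0,0,0,0,0,-1]],
  ],
  grip_force=40,
)

```text
clock: 14.5
eef_pos: [428.7, -246.3, 133.0]
tcp_rot: [2.342, 0.165, 0.124]
contact_force: [2.1, -3.3, -0.9]
opening: 0.108
grasp_force: 40.6
```

>>> send_rows(
  moves=[
    [[-0.0002,0.0007,0.002,0,0,0,-1],[-0.0002,0.0007,0.002,0,0,0,-1],[0,0,0,0.0058,-0.0189,0.02,-1],[0,0,0,0.0058,-0.0189,0.02,-1],[0,0,0,0.0058,-0.0189,0.02,-1],[0,0,0,0.0058,-0.0189,0.02,-1],[0,0,0,0,0,0,-1]],
  ],
)

```text
clock: 15.2
eef_pos: [426.8, -244.9, 136.7]
tcp_rot: [2.353, 0.087, 0.205]
contact_force: [-0.3, 0.1, -2.7]
opening: 0.114
grasp_force: 40.7
```

Run:
```python
from t import *
pane('d6.png')
s=sense(); p=s['eef_pos']; print([((p-tgt(0,(0,0,0))[0])@a).round(2) for a in(RX,U,N)]); delta(*tgt(-7,(0,3.5,0.5)),4)
```

```text
gold [317. 320.] ctr RX,U [ 3.5 39. ] size [39.8 41.6] ang 0.3
orange [291. 285.] ctr RX,U [-16.7 142.9] size [30.3 25.8] ang 87.4
15.25 [ 427.2 -244.9  136.8] [2.353 0.087 0.205] q [-0.04  0.37  2.25 -1.23  0.84  2.3 ] F [ 0.6  0.4 -1.8] 0.108 40.689382553100586
[np.float64(8.08), np.float64(5.18), np.float64(2.22)]
d [-0.0077 -0.0023 -0.0024] [-0.0003 -0.0012 -0.0001] /row [-0.0019 -0.0006 -0.0006] [-0.0001 -0.0003 -0.    ]
```

>>> send_rows(
  moves=[
    [[-0.0038,-0.0011,0,0,0,0,-1],[0.0004,-0.0005,-0.0025,0,0,0,-1],[0.0002,-0.0007,-0.0012,0,0,0,-1],[0.0002,-0.0007,-0.0007,0,0,0,-1],[0.0002,-0.0007,-0.0007,0,0,0,-1],[0,0,0,0,0,0,-1]],
  ],
)

```text
clock: 15.85
eef_pos: [425.5, -248.7, 131.7]
tcp_rot: [2.352, 0.087, 0.205]
contact_force: [1.5, -2.2, -0.8]
opening: 0.11
grasp_force: 40.5
```

```bash
cat >> t.py <<'E'
def loc():
    s=sense(); p=s['eef_pos']; print('RX,U,N',[((p-tgt(0,(0,0,0))[0])@a).round(2) for a in(RX,U,N)],'F',[(s['contact_force']@a).round(1) for a in(RX,U,N)])
E
python3 -c "
from t import *
loc()"
```

```text
RX,U,N [np.float64(5.37), np.float64(-0.68), np.float64(0.83)] F [np.float64(0.8), np.float64(-2.3), np.float64(1.2)]
```

>>> send_rows(
  moves=[
    [[0.0002,-0.0006,-0.0008,0,0,0,-1],[0,0,0,0,0,0,-1]],
  ],
)

```text
clock: 16.05
eef_pos: [426.0, -248.8, 131.6]
tcp_rot: [2.352, 0.086, 0.205]
contact_force: [-2.4, 11.0, 11.4]
opening: 0.106
grasp_force: 43.3
```

>>> send_rows(
  moves=[
    [[0.0001,-0.0003,-0.0005,0,0,0,-1],[0,0,0,0,0,0,-1]],
  ],
)

```text
clock: 16.25
eef_pos: [426.0, -248.8, 131.5]
tcp_rot: [2.352, 0.086, 0.205]
contact_force: [-6.4, 20.0, 22.2]
opening: 0.109
grasp_force: 45.6
```

>>> send_rows(
  moves=[
    [[-0.0002,0.0009,0,0,0,0,-1],[0,0,0,0,0,0,-0.78],[0,0,0,0,0,0,-0.76],[0,0,0,0,0,0,-0.74],[0,0,0,0,0,0,-0.7],[0,0,0,0,0,0,-0.7]],
  ],
)

```text
clock: 16.85
eef_pos: [425.2, -248.5, 130.2]
tcp_rot: [2.353, 0.087, 0.204]
contact_force: [-0.6, -0.2, 0.2]
opening: 0.151
grasp_force: 0.0
```

```bash
python3 -c "
from t import *
loc(); pane('d7.png')"
```

```text
RX,U,N [np.float64(5.1), np.float64(-1.54), np.float64(-0.46)] F [np.float64(-0.6), np.float64(0.1), np.float64(0.2)]
gold [317. 323.] ctr RX,U [ 1.1 33.2] size [39.9 41.4] ang 0.1
orange [291. 288.] ctr RX,U [-18.7 137.8] size [25.2 30. ] ang 1.4
16.9 [ 425.2 -248.5  130.2] [2.353 0.088 0.204] q [-0.05  0.38  2.26 -1.25  0.83  2.33] F [-0.4 -0.8 -0.1] 0.151 0.0
```

>>> send_rows(
  moves=[
    [[0,0,0,0,0,0,-0.4],[0,0,0,0,0,0,-0.3],[0,0,0,0,0,0,-0.3],[-0.0009,0.0071,0.007,0,0,0,-0.3],[-0.0017,0.0141,0.014,0,0,0,-0.3],[-0.0017,0.0141,0.014,0,0,0,-0.3],[-0.0017,0.0141,0.014,0,0,0,-0.3],[0,0.01,0.025,0,0,0,0],[0,0,0.03,0,0,0,1],[0,0,0,0,0,0,1]],
  ],
)

```text
clock: 17.9
eef_pos: [420.9, -188.3, 237.8]
tcp_rot: [2.352, 0.082, 0.206]
contact_force: [-0.7, 0.8, -0.9]
opening: 0.826
grasp_force: 0.0
```

Run:
```python
from t import *
pane('d8.png'); s=sense()
# 2nd grasp: tool z=-N, y=+RX or -RX ; pre 100 away, above
for sg in(1,-1):
    yv=sg*RX; R=np.column_stack([np.cross(yv,-N),yv,-N])
    x=SEAT+5*N+72*U
    for off in(120,60,2): print(sg,off,ik(x+off*N,R,s['qpos']),ik(x+off*N,R,[-.8,.7,1.5,.3,1.5,-1.2]))
    delta(x+120*N,R,10)
# flat over the nest
n=-.075; nx=np.array([np.cos(n),np.sin(n),0]); ny=np.array([-np.sin(n),np.cos(n),0])
for sg in(1,-1):
    yv=sg*ny; R=np.column_stack([np.cross(yv,-Z),yv,-Z]); print('nest',sg,ik(np.array([453,295,60]),R,[.6,.6,1.7,0,1,1.5*sg]))
```

```text
gold [317. 323.] ctr RX,U [ 1.2 33.2] size [40.  41.5] ang 0.5
orange [299. 284.] ctr RX,U [  0. 137.] size [29.6 63.4] ang 88.9
17.95 [ 420.2 -188.5  236.2] [2.353 0.083 0.205] q [ 0.1   0.15  2.2  -0.97  1.04  2.06] F [ 0.3 -0.  -1. ] 0.9 0.0
1 120 (array([-0.85,  0.77,  1.33,  0.31,  1.77, -1.2 ]), np.float64(0.0)) (array([-0.85,  0.77,  1.33,  0.31,  1.77, -1.2 ]), np.float64(0.0))
1 60 (array([-0.83,  0.77,  1.45,  0.32,  1.65, -1.21]), np.float64(0.0)) (array([-0.83,  0.77,  1.45,  0.32,  1.65, -1.21]), np.float64(0.0))
1 2 (array([-0.8 ,  0.78,  1.55,  0.33,  1.53, -1.23]), np.float64(0.0)) (array([-0.8 ,  0.78,  1.55,  0.33,  1.53, -1.23]), np.float64(0.0))
d [ 0.0377 -0.1872 -0.0669] [1.2709 0.2727 1.7322] /row [ 0.0038 -0.0187 -0.0067] [0.1271 0.0273 0.1732]
-1 120 (array([-0.85,  0.77,  1.33,  0.31,  1.77,  1.95]), np.float64(0.0)) (array([-0.55,  0.46,  1.71, -0.23,  1.13, -2.99]), np.float64(0.9205))
-1 60 (array([-0.83,  0.77,  1.45,  0.32,  1.65,  1.93]), np.float64(0.0)) (array([-0.47,  0.41,  1.92, -0.37,  0.85, -2.99]), np.float64(1.0058))
-1 2 (array([-0.8 ,  0.78,  1.55,  0.33,  1.53,  1.91]), np.float64(0.0)) (array([-0.42,  0.41,  2.09, -0.48,  0.59, -2.99]), np.float64(1.0561))
d [ 0.0377 -0.1872 -0.0669] [ 1.1035  0.2253 -1.6839] /row [ 0.0038 -0.0187 -0.0067] [ 0.1103  0.0225 -0.1684]
nest 1 (array([ 0.58,  0.48,  1.96,  0.  ,  0.7 , -0.92]), np.float64(0.0))
nest -1 (array([ 0.72,  0.43,  2.2 , -0.91,  0.31, -2.99]), np.float64(0.3927))
```

>>> send_rows(
  moves=[
    [[0.0027,-0.01,0.015,0.0788,0.0161,-0.12,1],[0.0027,-0.0134,0.012,0.0788,0.0161,-0.12,1],[0.0027,-0.0134,0.01,0.0788,0.0161,-0.12,1],[0.0027,-0.0134,0.01,0.0788,0.0161,-0.12,1],[0.0027,-0.0134,0,0.0788,0.0161,-0.12,1],[0.0027,-0.0134,0,0.0788,0.0161,-0.12,1],[0.0027,-0.0134,0,0.0788,0.0161,-0.12,1],[0.0027,-0.0134,0,0.0788,0.0161,-0.12,1],[0.0027,-0.0134,0,0.0788,0.0161,-0.12,1],[0,0,0,0,0,0,1]],
  ],
)

```text
clock: 18.95
eef_pos: [443.2, -309.2, 279.4]
tcp_rot: [2.981, 0.419, -0.766]
contact_force: [1.0, -1.0, -1.0]
opening: 1.003
grasp_force: 0.0
```

```bash
cat >> t.py <<'E'
def g2(u,off,sg=-1,rx=0):
    yv=sg*RX; return SEAT+5*N+u*U+off*N+rx*RX, np.column_stack([np.cross(yv,-N),yv,-N])
E
python3 -c "
from t import *
st(); delta(*g2(74,120),8)"
```

```text
18.95 [ 443.2 -309.2  279.4] [ 2.981  0.419 -0.766] q [-0.57  0.44  1.51 -0.08  1.64  1.75] F [ 1. -1. -1.] 1.003 0.0
d [ 0.0144 -0.0652 -0.1087] [ 0.3873  0.0777 -0.5985] /row [ 0.0018 -0.0081 -0.0136] [ 0.0484  0.0097 -0.0748]
```

>>> send_rows(
  moves=[
    [[0.0018,-0.0081,-0.0136,0.0484,0.0097,-0.0748,1],[0.0018,-0.0081,-0.0136,0.0484,0.0097,-0.0748,1],[0.0018,-0.0081,-0.0136,0.0484,0.0097,-0.0748,1],[0.0018,-0.0081,-0.0136,0.0484,0.0097,-0.0748,1],[0.0018,-0.0081,-0.0136,0.0484,0.0097,-0.0748,1],[0.0018,-0.0081,-0.0136,0.0484,0.0097,-0.0748,1],[0.0018,-0.0081,-0.0136,0.0484,0.0097,-0.0748,1],[0.0018,-0.0081,-0.0136,0.0484,0.0097,-0.0748,1],[0,0,0,0,0,0,1],[0,0,0,0,0,0,1]],
  ],
)

```text
clock: 19.95
eef_pos: [457.7, -370.3, 172.0]
tcp_rot: [-3.14, 0.781, -1.27]
contact_force: [0.6, 0.2, 0.9]
opening: 1.001
grasp_force: 0.0
```

Run:
```python
from t import *
st(); delta(*g2(74,120),8); f=wrist('w4.png')
for k,lo,hi in(('or',(5,150,30),(14,255,255)),('gold',(14,90,30),(26,255,255))):
    for x in comps(f,lo,hi,200)[:2]:
        P=np.array([face(f,p) for p in cv2.convexHull(x).reshape(-1,2)],np.float32); r=cv2.minAreaRect(P); print(k,x.reshape(-1,2).mean(0).round(),np.round(r[0],1),np.round(r[1],1),round(r[2],1))
```

```text
19.95 [ 457.7 -370.3  172. ] [-3.14   0.781 -1.27 ] q [-0.84  0.76  1.34  0.3   1.76  1.94] F [0.6 0.2 0.9] 1.001 0.0
d [-0.0001 -0.004  -0.0013] [ 0.0039  0.0022 -0.0086] /row [-0.     -0.0005 -0.0002] [ 0.0005  0.0003 -0.0011]
or [248. 278.] [ 56.1 149.9] [18.4 45. ] 87.3
gold [312. 139.] [ 1.1 32.7] [43.6 45.3] 0.1
gold [285. 268.] [ 23.6 134.5] [108.9  29.1] 0.2
```

>>> send_rows(
  moves=[
    [[-0.0039,0.013,-0.0145,0.0006,0.0004,-0.0014,1],[-0.0039,0.013,-0.0145,0.0006,0.0004,-0.0014,1],[-0.0039,0.013,-0.0145,0.0006,0.0004,-0.0014,1],[-0.0039,0.013,-0.0145,0.0006,0.0004,-0.0014,1],[-0.0039,0.013,-0.0145,0.0006,0.0004,-0.0014,1],[-0.0039,0.013,-0.0145,0.0006,0.0004,-0.0014,1],[0,0,0,0,0,0,1],[0,0,0,0,0,0,1]],
  ],
)

```text
clock: 20.8
eef_pos: [435.4, -292.9, 86.9]
tcp_rot: [-3.14, 0.783, -1.278]
contact_force: [1.3, -1.4, 0.6]
opening: 1.001
grasp_force: 0.0
```

Run:
```python
from t import *
st(); delta(*g2(74,-1,rx=1),1)
```

```text
20.8 [ 435.4 -292.9   86.9] [-3.14   0.783 -1.278] q [-0.8   0.78  1.55  0.33  1.54  1.91] F [ 1.3 -1.4  0.6] 1.001 0.0
d [-0.0015  0.0009 -0.0017] [ 0.002   0.0021 -0.0007] /row [-0.0015  0.0009 -0.0017] [ 0.002   0.0021 -0.0007]
```

>>> send_rows(
  moves=[
    [[-0.0015,0.0009,-0.0017,0.002,0.002,0,1],[0,0,0,0,0,0,0.6],[0,0,0,0,0,0,0.4],[0,0,0,0,0,0,0],[0,0,0,0,0,0,-1],[0,0,0,0,0,0,-1]],
  ],
  grip_force=50,
)

```text
clock: 21.4
eef_pos: [433.7, -293.0, 84.7]
tcp_rot: [-3.141, 0.786, -1.282]
contact_force: [-0.1, -3.0, 6.0]
opening: 0.736
grasp_force: 55.0
```

>>> send_rows(
  moves=[
    [[0.001,-0.0034,0.0035,0,0,0,-1],[0.001,-0.0034,0.0035,0,0,0,-1],[0.001,-0.0034,0.0035,0,0,0,-1],[0.004,-0.0136,0.0145,0,0,0,-1],[0.005,-0.017,0.025,0,0,0,-1],[0,0,0.04,0,0,0,-1],[0,0,0.04,0,0,0,-1],[0,0,0,0,0,0,-1]],
  ],
)

```text
clock: 22.2
eef_pos: [446.7, -334.9, 218.9]
tcp_rot: [-3.137, 0.78, -1.278]
contact_force: [0.6, -1.0, -1.3]
opening: 0.736
grasp_force: 55.4
```

```bash
cat >> t.py <<'E'
n=-.075; NX=np.array([np.cos(n),np.sin(n),0]); NY=np.array([-np.sin(n),np.cos(n),0]); NC=np.array([453,295.5,0])
RN=np.column_stack([NX,-NY,-Z])
E
python3 - <<'E'
from t import *
st(); delta(NC+[0,-60,260],RN,14)
E
```

```text
22.2 [ 446.7 -334.9  218.9] [-3.137  0.78  -1.278] q [-0.83  0.66  1.41  0.32  1.78  1.97] F [ 0.6 -1.  -1.3] 0.736 55.37896066904068
d [0.0063 0.5704 0.0411] [-0.5219 -0.6423  1.1405] /row [0.0004 0.0407 0.0029] [-0.0373 -0.0459  0.0815]
```

>>> send_rows(
  moves=[
    [[0.0004,0.038,0.004,-0.0373,-0.0459,0.0815,-1],[0.0004,0.038,0.004,-0.0373,-0.0459,0.0815,-1],[0.0004,0.038,0.004,-0.0373,-0.0459,0.0815,-1],[0.0004,0.038,0.004,-0.0373,-0.0459,0.0815,-1],[0.0004,0.038,0.004,-0.0373,-0.0459,0.0815,-1],[0.0004,0.038,0.004,-0.0373,-0.0459,0.0815,-1],[0.0004,0.038,0.004,-0.0373,-0.0459,0.0815,-1],[0.0004,0.038,0.004,-0.0373,-0.0459,0.0815,-1],[0.0004,0.038,0.004,-0.0373,-0.0459,0.0815,-1],[0.0004,0.038,0.004,-0.0373,-0.0459,0.0815,-1]],
  ],
)

```text
clock: 23.2
eef_pos: [448.8, 48.3, 253.9]
tcp_rot: [-3.043, 0.217, -0.39]
contact_force: [0.8, 0.0, -2.9]
opening: 0.736
grasp_force: 55.3
```

Run:
```python
from t import *
st(); delta(NC+[0,-60,260],RN,6)
```

```text
23.2 [448.8  48.3 253.9] [-3.043  0.217 -0.39 ] q [-0.02  0.16  1.9   0.18  1.25  1.88] F [ 0.8  0.  -2.9] 0.736 55.250004529953
d [0.0042 0.1872 0.0061] [-0.1462 -0.1888  0.3242] /row [0.0007 0.0312 0.001 ] [-0.0244 -0.0315  0.054 ]
```

>>> send_rows(
  moves=[
    [[0.0007,0.0312,0.001,-0.0244,-0.0315,0.054,-1],[0.0007,0.0312,0.001,-0.0244,-0.0315,0.054,-1],[0.0007,0.0312,0.001,-0.0244,-0.0315,0.054,-1],[0.0007,0.0312,0.001,-0.0244,-0.0315,0.054,-1],[0.0007,0.0312,0.001,-0.0244,-0.0315,0.054,-1],[0.0007,0.0312,0.001,-0.0244,-0.0315,0.054,-1],[0,0,0,0,0,0,-1],[0,0,0,0,0,0,-1]],
  ],
)

```text
clock: 24.0
eef_pos: [452.6, 234.4, 259.4]
tcp_rot: [-3.141, 0.003, -0.077]
contact_force: [0.9, -0.5, -1.8]
opening: 0.733
grasp_force: 55.5
```

```bash
cat >> t.py <<'E'
def fr(name,fn):
    s=sense(); f=wrist(fn) if name=='wrist' else save(name,fn); zt=s['eef_pos'][2]+1+5
    for k,lo,hi in(('or',(5,150,60),(13,255,255)),('gold',(14,90,30),(24,255,230))):
        for x in comps(f,lo,hi,80)[:4]:
            P=np.array([plane(f,p,zt)[:2] for p in cv2.convexHull(x).reshape(-1,2)],np.float32); r=cv2.minAreaRect(P)
            c=np.array([*r[0],0])-[*s['eef_pos'][:2],0]
            print(name,k,x.reshape(-1,2).mean(0).round(),cv2.contourArea(x),'rel nest axes',(c@NX).round(1),(c@NY).round(1),np.round(r[1],1),round(r[2],1))
E
python3 - <<'E'
from t import *
st(); delta(NC+[0,0,70],RN,6); fr('side','d9.png'); fr('scene','s9.png'); fr('wrist','w9.png')
E
```

```text
24.0 [452.6 234.4 259.4] [-3.141e+00  3.000e-03 -7.700e-02] q [0.47 0.16 1.86 0.   1.12 2.12] F [ 0.9 -0.5 -1.8] 0.733 55.46295762062073
d [ 0.0004  0.0611 -0.1894] [-0.0004 -0.003   0.0017] /row [ 0.0001  0.0102 -0.0316] [-0.0001 -0.0005  0.0003]
side or [268. 152.] 1264.0 rel nest axes -11.9 -189.9 [ 92.8 133.9] 85.7
side or [240. 104.] 133.0 rel nest axes -62.0 -1.8 [66.2 25.5] 85.3
side gold [157.  72.] 2178.5 rel nest axes -273.3 177.2 [ 99.8 478.3] 90.0
side gold [285.  53.] 412.5 rel nest axes 90.2 203.5 [98.8 75.2] 83.3
side gold [278.  97.] 111.5 rel nest axes 39.9 3.0 [35.3 42.1] 86.0
scene or [453. 294.] 1780.0 rel nest axes 204.1 227.2 [61.  95.3] 86.8
scene or [398. 296.] 327.0 rel nest axes 250.5 206.7 [36.6 19.6] 16.9
scene gold [ 84. 213.] 21031.0 rel nest axes 557.7 -713.1 [1771.5  353.3] 85.2
scene gold [219.  62.] 4515.0 rel nest axes -506.3 -2695.6 [4913.7  656.2] 72.3
scene gold [600. 130.] 1327.5 rel nest axes -449.0 42.1 [168.3 125.3] 89.8
scene gold [290.  88.] 1022.0 rel nest axes -3.6 -626.2 [588.8 205.2] 37.6
wrist or [254. 100.] 101.0 rel nest axes 74.2 21.1 [23.5  1. ] 86.3
wrist or [228. 228.] 96.0 rel nest axes 25.6 34.6 [ 2.5 12.4] 86.2
wrist gold [312. 188.] 12882.5 rel nest axes 40.5 1.1 [43.7 45.1] 85.5
wrist gold [408. 157.] 149.5 rel nest axes 53.4 -33.8 [ 5.4 12.7] 84.9
```

Run:
```python
import cv2,numpy as np
w=cv2.imread('pics/w9.png')[60:320,190:440]; d=cv2.imread('pics/d9.png')[75:175,225:325]
a=cv2.resize(w,(400,416),interpolation=cv2.INTER_CUBIC); b=cv2.resize(d,(400,416),interpolation=cv2.INTER_CUBIC)
cv2.imwrite('pics/x9.png',np.hstack([a,b]))
```

```text
(no output)
```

View pics/x9.png

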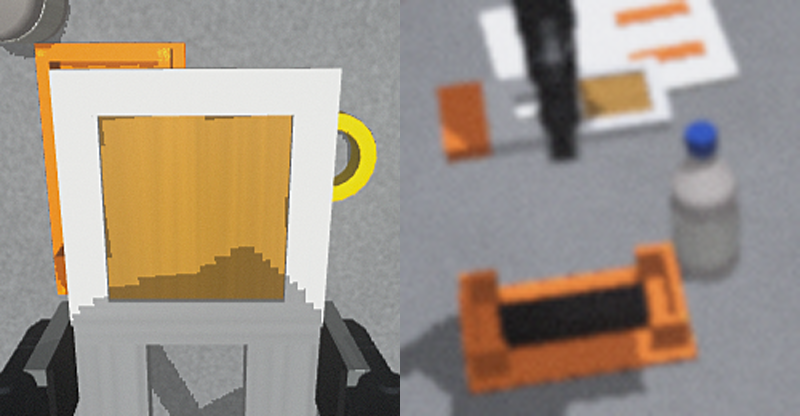

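Left half: frame's bottom edge at row ~69, cols 50–341 (crop), slot lower edge at row 345, cols 147–246. Right half: frame held level, square to the nest.

Run:
```python
from t import *
f=dict(np.load('pics/w9.png.npz')); p0=np.array([452.6,234.4,0])
px=lambda u,v:(190+u/1.6,60+v/1.6)
for zt in(262,265,268):
    print(zt,[[(lambda c:(round(c@NX,1),round(c@NY,1)))(plane(f,px(*q),zt)*[1,1,0]-p0)][0] for q in((50,70),(341,69),(147,345),(246,345))])
g=dict(np.load('pics/d9.png.npz')); dx=lambda u,v:(225+u/4,75+v/4.16)
for q in((437,88),(480,81),(648,71),(668,120),(447,160),(490,150)): c=plane(g,dx(*q),265)*[1,1,0]-p0; print(q,(c@NX).round(1),(c@NY).round(1))
# nest in this side view (base z 6) and in wrist w1
print(rect(g,(3,120,60),(16,255,255),6,0,(230,125,310,175)))
```

```text
262 [(np.float64(73.4), np.float64(32.7)), (np.float64(73.4), np.float64(-32.9)), (np.float64(3.1), np.float64(13.0)), (np.float64(3.0), np.float64(-13.3))]
265 [(np.float64(73.5), np.float64(31.9)), (np.float64(73.5), np.float64(-32.1)), (np.float64(4.9), np.float64(12.7)), (np.float64(4.8), np.float64(-13.0))]
268 [(np.float64(73.6), np.float64(31.0)), (np.float64(73.6), np.float64(-31.4)), (np.float64(6.7), np.float64(12.4)), (np.float64(6.6), np.float64(-12.7))]
(437, 88) 188.7 -23.8
(480, 81) 218.6 -23.0
(648, 71) 332.0 -37.0
(668, 120) 331.0 -86.5
(447, 160) 179.9 -93.1
(490, 150) 209.4 -89.8
(array([454.2, 303. ]), array([127.4, 181.6]), -0.064)
```

>>> send_rows(
  moves=[
    [[0.0003,0.0122,-0.03,0,-0.0005,0.0003,-1],[0.0003,0.0122,-0.03,0,-0.0005,0.0003,-1],[0.0003,0.0122,-0.03,0,-0.0005,0.0003,-1],[0.0003,0.0122,-0.03,0,-0.0005,0.0003,-1],[0.0005,0.0122,-0.03,0,-0.0005,0.0003,-1],[0,0,-0.02,0,-0.0005,0.0003,-1],[0,0,-0.014,0,0,0,-1],[0,0,0,0,0,0,-1],[0,0,0,0,0,0,-1]],
  ],
)

```text
clock: 25.05
eef_pos: [455.6, 294.6, 76.4]
tcp_rot: [-3.14, -0.002, -0.078]
contact_force: [0.6, 0.0, -1.6]
opening: 0.735
grasp_force: 55.5
```

Run:
```python
from t import *
st(); s=sense(); f=wrist('w10.png'); p=s['eef_pos']*[1,1,0]
hsv=cv2.cvtColor(f['img'],cv2.COLOR_RGB2HSV)
m=cv2.inRange(hsv,(5,150,30),(22,255,255)); print('orange bbox rows/cols',[ (a.min(),a.max()) for a in np.nonzero(m)])
rel=lambda q,z:(lambda c:((c@NX).round(1),(c@NY).round(1)))(plane(f,q,z)*[1,1,0]-p)
# column profile of image at several columns: rows where class changes
cls=lambda h: 'O' if (5<=h[0]<=22 and h[1]>150) else ('K' if h[2]<70 else ('W' if h[2]>200 and h[1]<40 else 'g'))
for c in (200,230,260,320,380,410,440):
    s_=[cls(hsv[r,c]) for r in range(0,260)]; print(c,[(r,s_[r-1]+s_[r],hsv[r,c].tolist()) for r in range(1,260) if s_[r]!=s_[r-1]][:10])
for r in (70,90,150,200,):
    s_=[cls(hsv[r,c]) for c in range(640)]; print('row',r,[(c,s_[c-1]+s_[c]) for c in range(1,640) if s_[c]!=s_[c-1]][:14])
print('pred wall inner/outer top z34, base corners z6; frame corners', proj(f,[list((NC+a*NX+b*NY)[:2])+[z] for a,b,z in((78,0,34),(90,0,34),(90,52,6),(90,-52,6),(0,52,6),(0,-52,6))]).round(1).tolist())
print(proj(f,[list((p+73.5*NX+b*NY)[:2])+[s['eef_pos'][2]+5.6] for b in(32,-32)]).round(1))
```

```text
25.05 [455.6 294.6  76.4] [-3.14e+00 -2.00e-03 -7.80e-02] q [0.57 0.45 1.94 0.   0.74 2.22] F [ 0.6  0.  -1.6] 0.735 55.544073432683945
orange bbox rows/cols [(np.int64(75), np.int64(337)), (np.int64(224), np.int64(532))]
200 []
230 [(76, 'gO', [13, 216, 177]), (103, 'Og', [2, 27, 179]), (104, 'gW', [102, 11, 235]), (219, 'Wg', [50, 4, 198])]
260 [(75, 'gO', [9, 167, 221]), (103, 'Og', [90, 1, 198]), (104, 'gW', [96, 5, 236]), (132, 'Wg', [18, 58, 186]), (133, 'gO', [18, 151, 137]), (238, 'Og', [18, 150, 122]), (240, 'gO', [19, 155, 122]), (246, 'Og', [19, 108, 128])]
320 [(75, 'gO', [10, 170, 232]), (103, 'OW', [99, 8, 238]), (132, 'Wg', [16, 63, 161]), (133, 'gO', [18, 172, 126]), (246, 'Og', [18, 112, 128])]
380 [(75, 'gO', [11, 192, 234]), (99, 'Og', [11, 144, 115]), (100, 'gO', [11, 159, 114]), (102, 'Og', [14, 56, 128]), (103, 'gW', [53, 4, 236]), (253, 'Wg', [90, 1, 187])]
410 []
440 []
row 70 []
row 90 [(225, 'gO'), (399, 'Og'), (400, 'gO'), (407, 'Og')]
row 150 [(225, 'gW'), (252, 'Wg'), (253, 'gO'), (372, 'Og'), (373, 'gW'), (400, 'WO'), (402, 'Og')]
row 200 [(229, 'gW'), (255, 'Wg'), (256, 'gO'), (369, 'Og'), (370, 'gW'), (396, 'Wg'), (397, 'gO'), (398, 'Og')]
pred wall inner/outer top z34, base corners z6; frame corners [[313.2, 96.2], [313.1, 70.1], [220.5, 74.1], [405.7, 73.6], [232.5, 223.4], [394.3, 223.1]]
[[224.4 101.9]
 [406.1 101.5]]
```

>>> send_rows(
  moves=[
    [[-0.0013,-0.0017,0,0,0,0,-1],[0,0,-0.012,0,0,0,-1],[0,0,-0.012,0,0,0,-1],[0,0,-0.01,0,0,0,-1],[0,0,-0.003,0,0,0,-1],[0,0,0,0,0,0,-1]],
  ],
)

```text
clock: 25.7
eef_pos: [453.2, 293.2, 37.9]
tcp_rot: [-3.141, -0.0, -0.077]
contact_force: [-0.9, 0.2, -1.8]
opening: 0.738
grasp_force: 55.6
```

Run:
```python
from t import *
st(); f=wrist('w11.png')
hsv=cv2.cvtColor(f['img'],cv2.COLOR_RGB2HSV)
cls=lambda h: 'O' if (5<=h[0]<=22 and h[1]>150) else ('K' if h[2]<70 else ('W' if h[2]>200 and h[1]<40 else 'g'))
for c in (235,260,320,380,400):
    s_=[cls(hsv[r,c]) for r in range(0,260)]; print(c,[(r,s_[r-1]+s_[r]) for r in range(1,260) if s_[r]!=s_[r-1]][:10])
for r in (85,95,110,150,190):
    s_=[cls(hsv[r,c]) for c in range(640)]; print('row',r,[(c,s_[c-1]+s_[c]) for c in range(1,640) if s_[c]!=s_[c-1]][:14])
```

```text
25.7 [453.2 293.2  37.9] [-3.141 -0.    -0.077] q [0.57 0.52 1.96 0.   0.67 2.22] F [-0.9  0.2 -1.8] 0.738 55.576281398534775
235 [(64, 'gO'), (103, 'Og'), (104, 'gW')]
260 [(65, 'gO'), (103, 'Og'), (104, 'gW'), (133, 'Wg'), (134, 'gO'), (236, 'Og'), (237, 'gO'), (246, 'Og')]
320 [(65, 'gO'), (103, 'OW'), (132, 'Wg'), (133, 'gO'), (246, 'Og')]
380 [(64, 'gO'), (102, 'Og'), (103, 'gW'), (254, 'Wg')]
400 [(64, 'gO'), (102, 'Og'), (103, 'gW'), (144, 'Wg'), (151, 'gO'), (252, 'Og')]
row 85 [(198, 'gO'), (408, 'Og'), (410, 'gO'), (413, 'Og'), (415, 'gO'), (423, 'Og'), (425, 'gO'), (428, 'Og')]
row 95 [(199, 'gO'), (427, 'Og')]
row 110 [(201, 'gO'), (221, 'OW'), (403, 'Wg'), (404, 'gO'), (425, 'Og')]
row 150 [(206, 'gO'), (224, 'Og'), (225, 'gW'), (252, 'Wg'), (253, 'gO'), (372, 'Og'), (373, 'gW'), (400, 'Wg'), (401, 'gO'), (420, 'Og')]
row 190 [(210, 'gO'), (228, 'OW'), (254, 'Wg'), (256, 'gO'), (370, 'Og'), (371, 'gW'), (397, 'Wg'), (398, 'gO'), (416, 'Og')]
```

Run:
```python
from t import *
f=dict(np.load('pics/w11.png.npz')); print(f['mtx'][0]); st(); z=37.9+5.6
a=plane(f,(313,64.5),6);b=plane(f,(312.2,103.2),z); 
print('base edge',(a-NC)@NX,(a-NC)@NY,'frame edge',(b-NC)@NX,(b-NC)@NY,'-> gap want 15, is',((a-b)*[1,1,0])@NX)
for r,l,rr in((110,201,425),(190,210,416)): 
  P=[plane(f,(c,r),6) for c in(l,rr)]; print('base',(sum(P)/2-NC)@NY,(P[0]-P[1])@NY)
for r,l,rr in((110,221,403.7),(190,228,397.3)):
  P=[plane(f,(c,r),z) for c in(l,rr)]; print('frame',(sum(P)/2-NC)@NY,(P[0]-P[1])@NY)
```

```text
[327.0918039    0.         312.59225793]
25.75 [453.6 293.4  38.5] [-3.141e+00 -1.000e-03 -7.700e-02] q [0.57 0.51 1.96 0.   0.67 2.22] F [-0.  -0.5 -1.2] 0.736 55.576113760471344
base edge 89.24897923202604 -1.5010463841271224 frame edge 73.40094646387196 -1.1631968451841603 -> gap want 15, is 15.848032768154072
base -1.487879499934244 104.22619713929465
base -1.461493034538494 103.10976016408897
frame -1.2132260613782435 64.76215312740618
frame -1.2900736331613596 64.55700626077203
```

>>> send_rows(
  moves=[
    [[0.0008,-0.0003,0,0,0,0,-1],[0,0,-0.003,0,0,0,-1],[0,0,-0.003,0,0,0,-1],[0,0,-0.002,0,0,0,-1],[0,0,0,0,0,0,-1]],
  ],
)

```text
clock: 26.25
eef_pos: [454.4, 293.0, 30.6]
tcp_rot: [-3.141, -0.001, -0.077]
contact_force: [0.2, 0.8, -1.7]
opening: 0.734
grasp_force: 55.6
```

>>> send_rows(
  moves=[
    [[0,0,-0.001,0,0,0,-1],[0,0,-0.001,0,0,0,-1],[0,0,0,0,0,0,-1]],
  ],
)

```text
clock: 26.55
eef_pos: [454.5, 293.1, 28.9]
tcp_rot: [-3.14, -0.001, -0.077]
contact_force: [0.4, 0.8, -2.6]
opening: 0.735
grasp_force: 55.6
```

Inside the pocket with no contact. Step down to the pad.

>>> send_rows(
  moves=[
    [[0,0,-0.001,0,0,0,-1],[0,0,0,0,0,0,-1]],
  ],
)

```text
clock: 26.75
eef_pos: [454.5, 293.1, 27.9]
tcp_rot: [-3.14, -0.001, -0.077]
contact_force: [0.4, -0.0, -2.5]
opening: 0.734
grasp_force: 55.6
```

>>> send_rows(
  moves=[
    [[0,0,-0.001,0,0,0,-1],[0,0,0,0,0,0,-1]],
  ],
)

```text
clock: 26.95
eef_pos: [454.6, 293.1, 26.9]
tcp_rot: [-3.14, -0.001, -0.077]
contact_force: [-0.4, -0.7, -1.8]
opening: 0.735
grasp_force: 55.6
```

>>> send_rows(
  moves=[
    [[0,0,-0.0005,0,0,0,-1],[0,0,0,0,0,0,-1]],
  ],
)

```text
clock: 27.15
eef_pos: [454.6, 293.1, 26.4]
tcp_rot: [-3.14, -0.001, -0.077]
contact_force: [-0.8, 0.1, -1.6]
opening: 0.736
grasp_force: 55.6
```

>>> send_rows(
  moves=[
    [[0,0,-0.0007,0,0,0,-1],[0,0,0,0,0,0,-1]],
  ],
)

```text
clock: 27.35
eef_pos: [454.5, 293.1, 25.7]
tcp_rot: [-3.14, -0.001, -0.077]
contact_force: [-0.1, -0.1, -2.1]
opening: 0.733
grasp_force: 55.6
```

>>> send_rows(
  moves=[
    [[0,0,-0.0005,0,0,0,-1],[0,0,0,0,0,0,-1]],
  ],
)

```text
clock: 27.55
eef_pos: [454.6, 293.2, 25.4]
tcp_rot: [-3.14, -0.002, -0.077]
contact_force: [-0.3, -0.9, 2.0]
opening: 0.733
grasp_force: 55.9
```

>>> send_rows(
  moves=[
    [[0,0,-0.0003,0,0,0,-1],[0,0,0,0,0,0,0.46],[0,0,0,0,0,0,0.49],[0,0,0,0,0,0,0.52],[0,0,0,0,0,0,0.6],[0,0,0,0,0,0,0.8],[0,0,0,0,0,0,0.8]],
  ],
)

```text
clock: 28.25
eef_pos: [454.6, 293.2, 24.9]
tcp_rot: [-3.14, -0.002, -0.077]
contact_force: [-0.3, -0.3, 0.2]
opening: 0.9
grasp_force: 0.0
```

>>> send_rows(
  moves=[
    [[0,0,0.005,0,0,0,0.8],[0,0,0.02,0,0,0,0.8],[0,0,0.04,0,0,0,0.8],[-0.02,0,0.04,0,0,0,0.8],[-0.02,0,0.04,0,0,0,0.8],[-0.02,0,0.03,0,0,0,0.8],[0,0,0,0,0,0,0.8],[0,0,0,0,0,0,0.8]],
  ],
)

```text
clock: 29.05
eef_pos: [394.8, 293.4, 200.9]
tcp_rot: [-3.139, -0.003, -0.076]
contact_force: [-0.1, 0.1, -0.5]
opening: 0.899
grasp_force: 0.0
```

Run:
```python
from t import *
st(); f=wrist('w12.png'); g=save('side','d12.png'); h=save('scene','s12.png')
def show(n,f,lo,hi,z,a=100):
    for x in comps(f,lo,hi,a)[:5]:
        P=np.array([plane(f,p,z)[:2] for p in cv2.convexHull(x).reshape(-1,2)],np.float32); r=cv2.minAreaRect(P); c=np.array([*r[0],0])-NC*[1,1,0]
        print(n,x.reshape(-1,2).mean(0).round(),'nest axes',(c@NX).round(1),(c@NY).round(1),np.round(r[1],1),round(r[2],1))
show('gold w',f,(14,90,30),(24,255,240),32); show('white w',f,(0,0,205),(180,40,255),32,300)
show('gold d',g,(14,90,30),(24,255,230),32,60)
show('green d',g,*GR,225,20); show('green d0',dict(np.load('pics/d0.png.npz')),*GR,225,20)
# bystander change: diff with first side/scene images, away from arm
for n,a in(('d',g),('s',h)):
    b=np.load(f'pics/{n}0.png.npz')['img']; m=(cv2.absdiff(a['img'],b).max(2)>60).astype(np.uint8)
    m=cv2.morphologyEx(m,cv2.MORPH_OPEN,np.ones((3,3)))
    k,_,S_,C=cv2.connectedComponentsWithStats(m); print(n,[(S_[i].tolist()) for i in range(1,k) if S_[i][4]>25])
```

```text
29.05 [394.8 293.4 200.9] [-3.139e+00 -3.000e-03 -7.600e-02] q [ 0.64  0.2   1.96 -0.    0.97  2.28] F [-0.1  0.1 -0.5] 0.899 0.0
gold w [304. 141.] nest axes 3.1 -1.8 [ 94.4 165.7] 85.9
gold w [450.  99.] nest axes 11.9 -125.3 [25.9 56.5] 86.6
gold w [492.  98.] nest axes 13.9 -158.8 [38.7 22.1] 6.7
gold w [303. 207.] nest axes -82.9 5.3 [59.  8.] 85.7
white w [308.  93.] nest axes 15.4 -1.0 [ 63.7 119.4] 86.0
white w [16. 82.] nest axes 26.8 238.7 [ 45.1 124.1] 69.9
gold d [144.  74.] nest axes -387.2 453.7 [524.  128.6] 0.0
gold d [273.  55.] nest axes 84.7 487.8 [123.  205.1] 89.0
gold d [281. 144.] nest axes 42.4 0.2 [35.5 40. ] 85.3
green d [287. 230.] nest axes 1.2 -457.4 [140.7  89.7] 4.8
green d [381. 204.] nest axes 226.5 -434.7 [ 7.1 58.4] 8.0
green d [360. 171.] nest axes 204.2 -327.3 [ 7.6 59.7] 4.5
green d0 [288. 228.] nest axes 1.4 -457.9 [140.7  89.5] 4.6
green d0 [382. 204.] nest axes 226.5 -434.7 [ 7.4 58.4] 9.2
green d0 [360. 171.] nest axes 204.5 -327.2 [ 7.4 59.7] 4.9
d [[20, 0, 27, 50, 365], [135, 0, 6, 6, 28], [143, 0, 97, 57, 2668], [236, 0, 19, 35, 391], [221, 64, 29, 57, 801], [38, 104, 41, 45, 1026], [69, 126, 6, 9, 34], [339, 134, 11, 20, 142], [250, 136, 43, 22, 609], [242, 150, 5, 8, 32], [0, 164, 4, 9, 29], [339, 166, 5, 10, 39], [97, 168, 9, 12, 76], [112, 170, 29, 32, 621], [60, 191, 27, 26, 201], [82, 195, 32, 32, 645], [27, 215, 24, 13, 156], [81, 226, 28, 16, 286], [108, 292, 10, 6, 48]]
s [[439, 64, 23, 38, 599], [480, 74, 7, 12, 62], [538, 74, 7, 7, 36], [476, 107, 28, 13, 206], [529, 107, 36, 14, 286], [515, 119, 9, 13, 73], [449, 127, 76, 94, 3229], [288, 170, 23, 27, 396], [299, 224, 6, 15, 67], [419, 268, 53, 47, 1329], [399, 287, 13, 13, 106]]
```

```bash
python3 -c "
from rig import sign_off
print(sign_off())"
```

```text
the job is handed in; nothing more can be done
None
```

The orange-tagged frame was lifted off its hook, set on the blue rest with its tag end up, released, gripped again across its width and laid flat in the orange reject nest. It measured level and centred in the nest, the green-tagged frames and other items had not moved, and I handed the job in at about 29 s. On the rest I re-gripped it once to straighten a skew of about 6°, and its corner briefly pressed the ledge with about 70 N.

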